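# Strip the portioning guide's hinge pin for washing

### The arm

A 6-joint arm with a two-finger parallel gripper is mounted at the origin on a cart in front of the work surface, level with it; the furniture and walls round the work are solid. World frame = base frame: x ahead of the robot, y to its left, z up, the work surface at z = 0. Lengths are in m, angles in degrees, forces in N, time in s.
With the tool pointing down it reaches from about 0.3 to 0.75 m from the base axis. Payload 8.5 kg.
Tool frame: the origin (TCP) lies on the centre line of the jaws, within the pads' length; the fingertips stand 19 mm ahead of it and the grasp point (between the pads) is the TCP (env.tcp_to_tips is the z of the fingertips in the tool frame, in m); z points along the fingers, y is the line along which they close (so a half turn about z gives the same grasp; the last joint's range is limited). The gripper opens to 85 mm and grips with 20 to 120 N. Pads are 22 mm wide; open, the fingers measure 114 mm over their backs; the gripper's body (76 mm by 85 mm) begins 54 mm behind the grasp point. The pads swing forward as they close: fully open they stand 13 mm farther back than shut.
Start: joints at [-80.632, 21.807, 74.336, -0, 83.858, -12.336], TCP at [0.203, -0.511, 0.25] pointing down, gripper open.
Joint ranges: [-178.18, 178.18], [-50.72, 133.34], [12.68, 142.11], [-81.47, 261.47], [9.98, 163.14], [-165.26, 165.26]. Speed limits (degrees/s): [136.94, 136.94, 180, 180, 180, 180].

### API

Orientations are given as a 3x3 rotation matrix whose columns are the frame's x, y, z axes.
In Python, from rig import env gives the robot as it stands.
- The arm moves only by the tool servo_tool, never from a script. Its argument "steps" is a list of rows, each an object of numbers: "tx", "ty", "tz": the shift along the world's x, y, z in cm; "yaw": the turn about the world's z in degrees; "claw": the finger opening in cm, from 0 to 8.54. In form: [{"tx": .., "ty": .., "tz": .., "yaw": .., "claw": ..}, ...]. A call has 1 to 20 rows; each row shifts and turns the commanded pose from where the row before left it; what a row does not reach is not made up. A row lasts 1/10 s, in which the tool goes at most 50 mm and 8.59 degrees, less where a joint would pass 70% of its speed; a pose out of reach is approached as far as the arm can. A call with a gripper value outside its range is refused whole. The fingers move at their own pace and stop on an object; "newtons" is the grip in N (left out, the last holds). Time passes only in rows, so rows that do not move let the fingers close. It gives the time, the measured TCP pose, the force, the opening and the grip force at its end, in the units of the state.
- env.observe(): the state, without advancing time (a new reading comes with each control period).
- env.get_image(name): name is "scene" or "top" or "wrist"; returns (picture, depth): 384x512x3 uint8, red, green, blue; 384x512 float32, m along the optical axis (not along the pixel's ray), 0 where there is no reading.
- env.camera_model(name): a dict with "fovy" (degrees; the focal length in pixels is half the picture's height over the tangent of half this angle, whatever the lens; pixels are square), "cx", "cy" (the principal point, pixels), "T" (4x4, takes a point from camera to world coordinates). Camera axes: x right, y down, z forward; pixel columns grow to the right and rows downward; lengths in m; the calibration is good to about 2 mm. The wrist camera is an equidistant fisheye: a pixel r from the principal point sees the ray r / f radians off the axis. A picture is of the moment at which its call begins: read the wrist's pose just before it. camera_model takes no time and is no camera call; for the wrist camera it gives the pose at the moment of the call.
- env.close_job(): hands the job in; it is judged then, once.
The state is a dict: "time_s": time; "q": joint angles; "qvel": joint speeds; "joint_efforts": joint torques, N m; "position": TCP position; "tool_rot": TCP orientation; "ft_force": force on the tool from outside, world axes, zero at the start; "wrist_torque": the same for the moment, N m; "grip_width": finger opening in m; "gripper_force": force on a finger pad.
Only numpy, scipy, OpenCV 4.12 (cv2) and the standard library are available. Lean on these libraries where they do the work, as an engineer would, in place of code of your own. Each camera call takes 0.05 s, during which the arm holds its last target. There are 200 camera calls.

### The job

Strip the hinge of the steel portioning guide for washing: pull the looped spring clip straight out sideways from the upright hinge pin and put it in the steel wash tray, then draw the pin up out of its bracket by its black head. Lay the pin in both notches of the sloping V-rest, head end up, and let go to change your grip; then take it again across its rod and lay it level in the two V-saddles of the wash tray. Leave the jar beside the work where it is.

Things in the scene. Friction and masses are not known exactly. Their poses are not given: they have to be found in the camera images.
- guide: Fixed steel guide: base plate 130x76x10 mm, bracket with two drilled ears (38x40 mm, upper ear's top 94 mm above the table), aluminium knuckle between them, low fence (60 mm high) 15 to 89 mm along +y. Origin on the pin's axis at table level, z up; +x: the way the clip's loop sticks out and is pulled; bracket's web at x -26 to -18 mm.
- pin: Loose, 0.12 kg: steel rod 14 mm thick, 84 mm long, plus ribbed black round head 22 mm thick, 32 mm long; cross hole 66 mm from the tip. Origin: centre of the rod's tip, +z to the head. Starts upright in the guide, tip 10 mm above the table, head at 94 to 126 mm on the upper ear. The clip locks it; without the clip it lifts out freely, clear after 84 mm.
- pin_mid (a point): Middle of the pin's rod, 42 mm from its tip, on its axis.
- pin_tip (a point): Centre of the rod's free tip (the same point as the pin's origin).
- pin_head (a point): On the pin's axis in its head, 20 mm above the head's lower face, 104 mm from the tip: the place to grip it by the head.
- clip: Loose steel-wire clip, 37 g: straight 4 mm leg level through the pin's hole 76 mm above the table, under the upper ear; upright loop (upside-down U of 5 mm wire, 29 mm wide, 42 mm high) at x 48 mm; sprung leg at +y round the pin. Origin: leg on the pin's axis; +x to the loop (pull), z up; leg ends at x -15 mm. Snaps free at 4 to 10 N; clear of the guide after 45 mm.
- clip_loop (a point): Centre of the upright loop's opening, 48 mm out along the clip's +x, 26 mm above the leg: grip here across the 29 mm width (along the clip's y).
- vrest: Fixed: white plastic base 104x50x8 mm with two steel V-notches (6 mm thick, mouths 24 mm, 44 mm clear gap between) and a foot plate; they carry the pin sloping at 45 degrees. Origin: centre of the underside, z up. The pin's tip lies low towards +x, its head high towards -x, rod middle 50 mm above the origin; then the tip is 8 mm short of the foot plate.
- vrest_mid (a point): Where the middle of the pin's rod should lie in the V-rest: 50 mm above the origin, midway between the notches.
- vrest_tip (a point): Where the pin's tip should lie in the V-rest: x +29.7 mm, 20.3 mm above the table, 42 mm down the slope from vrest_mid.
- tray: Fixed open steel tray 150 (x) by 130 (y) mm, walls 16 mm high and 4 mm thick, floor 4 mm. Origin: centre of the underside, z up. Two V-saddles (6 mm thick, mouths 24 mm, 44 mm clear gap between, 38 mm high) stand at y +30, x -25 and +25 mm; the half with y below 10 mm is free for the clip.
- tray_mid (a point): Where the middle of the pin's rod comes to lie in the saddles: tray x 0, y +30 mm, 36 mm above the table; the pin lies along the tray's x axis, head at either end.
- tray_clip (a point): Middle of the free half of the tray's floor (x 0, y -30 mm, 4 mm above the table).
- jar_1: Jar with a cream lid, 72 mm across, 89 mm tall, origin at the centre of its underside; to be left alone.

How it is judged:
By the outcome, as a careful person would: the job done as asked, in the order asked, and still so for the second after the job is handed in, with the robot touching nothing.
It also fails if it takes over 67 s, if anything falls off the work surface, if the arm or the gripper's body presses on something with over 40 N, if the wrist force passes 120 N, or if a joint passes its speed limit or range.

## Working session

There is one attempt and no reset: what is moved stays moved. The work goes in short steps, Python scripts to look and compute and a tool call to move; the robot and the scene stay as the last step left them, time stands still between calls to the robot, and variables do not carry over. Pictures are saved under pics/ and viewed, at most 10 in all, crops included, and the job is handed in when it is done.

Besides the shell and the picture viewer there is one more tool, called after ">>>" by a JSON object that holds its "op" and its "data". servo_tool: Moves the arm, as the interface text tells. Its arguments: {"type":"object","properties":{"steps":{"type":"array"},"newtons":{"type":"number"}},"required":["steps"]}

```bash
ls; mkdir -p pics; python3 - <<'E'
from rig import env
import cv2, numpy as np
for n in ["scene","top"]:
    im,d=env.get_image(n); m=env.camera_model(n)
    np.savez(f"pics/{n}.npz",im=im,d=d,T=m["T"],fovy=m["fovy"],cx=m["cx"],cy=m["cy"])
    cv2.imwrite(f"pics/{n}.png",cv2.resize(im[:,:,::-1],(800,600)))
    print(n,m)
o=env.observe();print(o)
E
```

```text
pics
scene {'fovy': 49.300687551977695, 'cx': 259.39767168580045, 'cy': 188.94632126439743, 'T': array([[-0.43314715, -0.37332266,  0.82037415, -0.18968949],
       [-0.90112755,  0.16040311, -0.40279025,  0.42792688],
       [ 0.01878016, -0.91372919, -0.40588948,  0.49856987],
       [ 0.        ,  0.        ,  0.        ,  1.        ]])}
top {'fovy': 48.40158582466775, 'cx': 243.4293519089855, 'cy': 195.02495623145222, 'T': array([[-0.05764382, -0.97432887,  0.21762457,  0.39025195],
       [-0.99832506,  0.0551813 , -0.017381  ,  0.06383906],
       [ 0.004926  , -0.21826197, -0.97587778,  0.93873066],
       [ 0.        ,  0.        ,  0.        ,  1.        ]])}
{'time_s': 0.1, 'q': array([-8.06336518e+01,  2.18381203e+01,  7.43806891e+01, -1.07547777e-03,
        8.38586647e+01, -1.23342466e+01]), 'qvel': array([ 0.10232368, -0.16697357, -0.09399021, -0.10840852, -0.02500701,
        0.03035912]), 'joint_efforts': array([ 3.76130178e-03, -4.49223340e+01, -2.31655025e+01, -1.37733946e-04,
        3.65080014e-03,  1.93237128e-06]), 'position': array([ 0.20333194, -0.5107671 ,  0.24976259]), 'tool_rot': array([[ 9.29128018e-01,  3.69758124e-01, -2.38476334e-04],
       [ 3.69758102e-01, -9.29127104e-01,  1.33111349e-03],
       [ 2.70615202e-04, -1.32495340e-03, -9.99999086e-01]]), 'ft_force': array([ 0.48003215, -0.3551793 ,  0.51209318]), 'wrist_torque': array([-0.02455748, -0.002195  ,  0.03576902]), 'gripper_force': 0.0, 'grip_width': 0.08537430882753082}
```

View pics/scene.png

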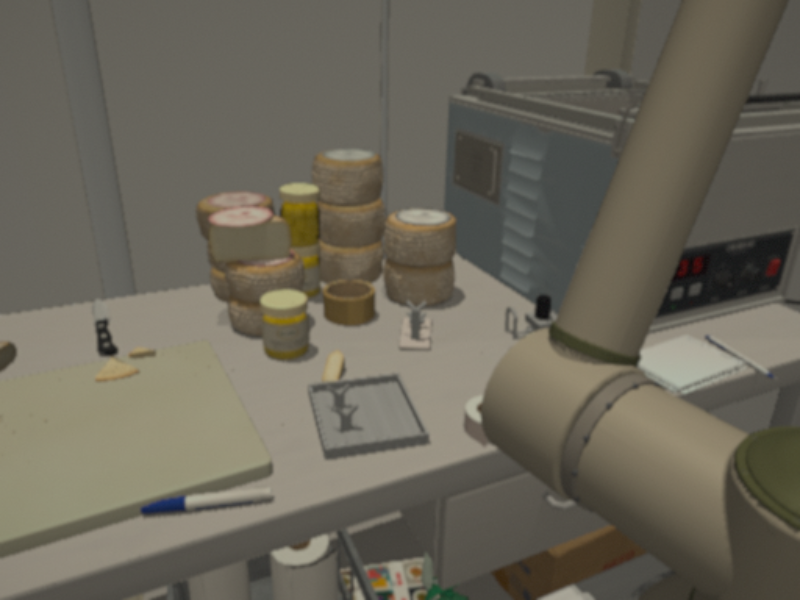

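View pics/top.png

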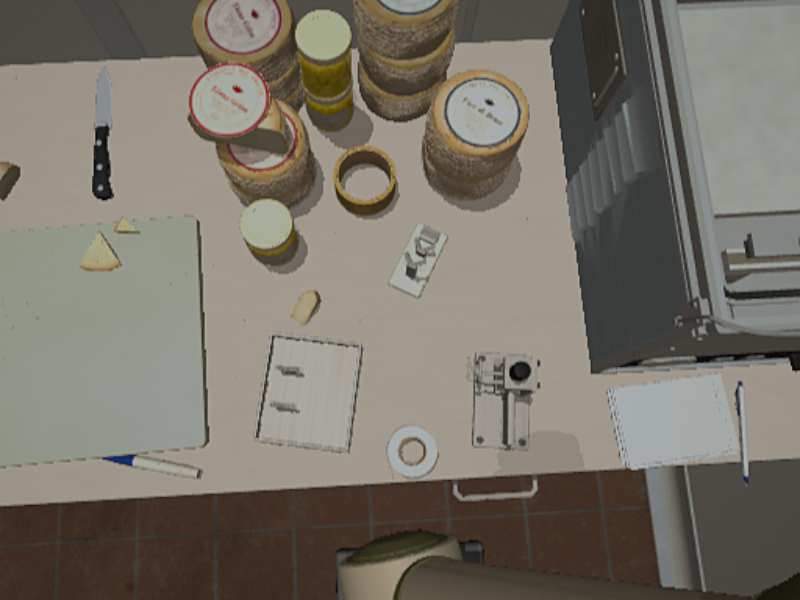

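The scene view shows the tray, V-rest, jar and the guide behind the arm. In the top view (800x600) the pin head is at (520,370) with the clip loop to its left, the tray is at (310,392), the V-rest at (418,260) and the jar at (268,228). I'll enlarge these next.

```bash
cat > h.py <<'E'
import numpy as np
def load(n): return np.load(f"pics/{n}.npz")
def f_of(z): return 192/np.tan(np.radians(float(z["fovy"]))/2)
def atz(z,u,v,h):
    "pixel (native) -> world point on plane z=h"
    f=f_of(z);T=z["T"];r=T[:3,:3]@np.array([(u-z["cx"])/f,(v-z["cy"])/f,1]);c=T[:3,3]
    return c+r*(h-c[2])/r[2]
def cloud(z):
    f=f_of(z);d=z["d"];v,u=np.mgrid[:384,:512]
    p=np.stack([(u-z["cx"])/f*d,(v-z["cy"])/f*d,d],-1)
    return p@z["T"][:3,:3].T+z["T"][:3,3]
E
python3 - <<'E'
from h import *; import cv2
z=load("top");im=z["im"][:,:,::-1]
# crops native: guide u 292-352 v 215-295 ; vrest u 240-295 v 135-195; tray 155-240, 205-295
g=cv2.resize(im[215:295,292:352],None,fx=7,fy=7,interpolation=cv2.INTER_CUBIC)
v=cv2.resize(im[137:197,242:292],None,fx=7,fy=7,interpolation=cv2.INTER_CUBIC)
c=np.zeros((560,790,3),np.uint8);c[:,:420]=g;c[:420,430:780]=v
cv2.imwrite("pics/crop1.png",c)
s=cv2.resize(im[205:295,155:240],None,fx=6,fy=6,interpolation=cv2.INTER_CUBIC);cv2.imwrite("pics/crop2.png",s)
P=cloud(z)
def hi(u0,u1,v0,v1,a,b):
    q=P[v0:v1,u0:u1].reshape(-1,3);q=q[(q[:,2]>a)&(q[:,2]<b)];return q
q=hi(292,352,215,270,.118,.14);print("head",len(q),q.mean(0),q.min(0),q.max(0))
q=hi(292,312,215,260,.07,.11);print("loop",len(q),q.mean(0),q.min(0),q.max(0))
q=hi(240,295,137,197,.03,.12);print("vrest hi",np.round(q,3)[::3].tolist())
q=hi(145,200,120,170,.08,.1);print("jar",q.mean(0),q.min(0),q.max(0))
q=hi(155,240,205,295,.025,.05);print("saddles",np.round(q,3).tolist()[::2])
E
```

```text
head 109 [ 0.47972644 -0.11754787  0.12559685] [ 0.46908174 -0.12901416  0.11864364] [ 0.48951575 -0.10772684  0.12972455]
loop 33 [ 0.48115403 -0.07390088  0.08560314] [ 0.47164854 -0.08303605  0.07262129] [ 0.50071367 -0.06598444  0.10990783]
vrest hi [[0.685, -0.006, 0.033], [0.682, -0.005, 0.035], [0.681, -0.008, 0.032], [0.678, -0.007, 0.033], [0.676, -0.012, 0.03], [0.672, -0.029, 0.033], [0.67, -0.022, 0.032], [0.669, -0.031, 0.035], [0.653, 0.011, 0.072], [0.651, 0.012, 0.072], [0.65, 0.011, 0.067], [0.651, 0.005, 0.064], [0.648, 0.005, 0.066], [0.646, 0.005, 0.064], [0.644, 0.005, 0.065], [0.642, -0.011, 0.067], [0.642, 0.007, 0.063], [0.643, 0.001, 0.061], [0.64, -0.007, 0.067], [0.638, -0.013, 0.074], [0.64, 0.005, 0.062], [0.639, -0.001, 0.065], [0.639, -0.007, 0.064], [0.637, -0.013, 0.069], [0.639, 0.005, 0.06], [0.638, -0.001, 0.063], [0.637, -0.007, 0.063], [0.637, 0.005, 0.057], [0.637, -0.001, 0.059], [0.637, 0.007, 0.049], [0.635, 0.001, 0.055], [0.639, 0.009, 0.036], [0.635, 0.003, 0.048], [0.637, -0.004, 0.042], [0.635, 0.002, 0.039], [0.635, 0.002, 0.033]]
jar [
[... 390 characters left out ...]
09, 0.187, 0.034], [0.509, 0.184, 0.028], [0.509, 0.177, 0.029], [0.508, 0.173, 0.033], [0.507, 0.168, 0.038], [0.507, 0.164, 0.033], [0.506, 0.173, 0.03], [0.505, 0.168, 0.034], [0.465, 0.203, 0.036], [0.465, 0.199, 0.035], [0.465, 0.195, 0.031], [0.463, 0.203, 0.037], [0.463, 0.199, 0.035], [0.463, 0.195, 0.032], [0.463, 0.191, 0.03], [0.463, 0.187, 0.028], [0.462, 0.183, 0.031], [0.462, 0.178, 0.035], [0.461, 0.173, 0.037], [0.461, 0.201, 0.034], [0.46, 0.196, 0.037], [0.461, 0.193, 0.031], [0.461, 0.189, 0.028], [0.46, 0.184, 0.033], [0.459, 0.18, 0.039], [0.459, 0.175, 0.04], [0.459, 0.191, 0.03], [0.458, 0.187, 0.027], [0.458, 0.183, 0.03], [0.457, 0.178, 0.038], [0.457, 0.173, 0.038]]
```

View pics/crop1.png

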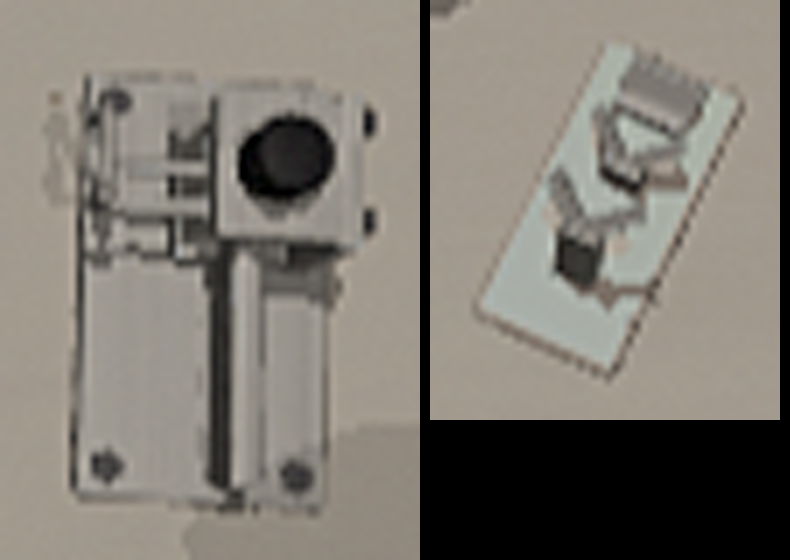

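View pics/crop2.png

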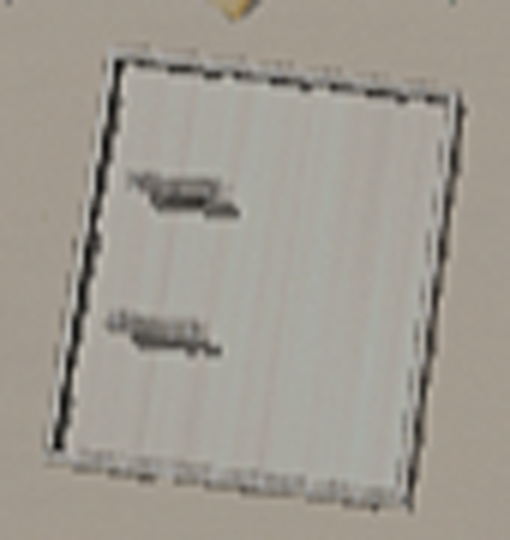

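Top crops: in the guide crop, the head is at about (290,153) and the loop at (100,95)–(100,250), so the loop points to world +y and the fence to −x. The V-rest's foot plate is at upper right, so its +x points up and to the right. The tray corners are at (115,55), (462,95), (410,505) and (52,460), with the saddles on the left (+y) side.

```bash
python3 - <<'E'
from h import *; import cv2
z=load("top");P=cloud(z)
def w(pts,ox,oy,s,h): return np.array([atz(z,ox+(x+.5)/s-.5,oy+(y+.5)/s-.5,h) for x,y in pts])
def rect(q,n): 
    r=cv2.minAreaRect((q[:,:2]*1000).astype(np.float32));print(n,r)
t=w([(115,55),(462,95),(410,505),(52,460)],155,205,6,.016);print("tray",t[:,:2].round(4).tolist(),t.mean(0)[:2]);rect(t,"tray")
v=w([(45,315),(180,378),(312,100),(180,42)],242,137,7,.008);print("vrest",v[:,:2].round(4).tolist(),v.mean(0)[:2]);rect(v,"v")
g=w([(85,75),(75,495),(322,508)],292,215,7,.010);print("guide base",g[:,:2].round(4).tolist())
print("head top",w([(292,151)],292,215,7,.126))
print("ear corners",w([(215,90),(362,98),(360,248),(215,240)],292,215,7,.094)[:,:2].round(4).tolist())
print("loop top ends",w([(104,100),(104,195),(104,250)],292,215,7,.118)[:,:2].round(4).tolist())
# plane fits from depth
q=P[205:295,155:240].reshape(-1,3);q=q[(q[:,2]>.028)&(q[:,2]<.05)]
a=q[q[:,0]>.49].mean(0);b=q[q[:,0]<.49].mean(0);print("saddles",a,b,(a+b)/2,np.degrees(np.arctan2(*(a-b)[[1,0]])))
q=P[205:295,155:240].reshape(-1,3);q=q[(q[:,2]>.002)&(q[:,2]<.05)];print('tab',q[:,2].mean())
# table level check & jar lid, slicer nearest
q=P[120:175,145:200].reshape(-1,3);q=q[(q[:,2]>.083)&(q[:,2]<.096)&(q[:,1]>.15)];rect(q,"jar")
q=P[:,340:420].reshape(-1,3);q=q[(q[:,2]>.1)&(q[:,0]<.6)&(q[:,0]>.3)];print("slicer",q[:,1].max(),q[:,0].min())
# vrest upper V rim
q=P[137:197,242:292].reshape(-1,3);q=q[(q[:,2]>.045)];print("upperV",q.mean(0))
# second view
s=load("scene");Ps=cloud(s)
def near(c,r,a,b):
    m=(np.abs(Ps[:,:,0]-c[0])<r)&(np.abs(Ps[:,:,1]-c[1])<r)&(Ps[:,:,2]>a)&(Ps[:,:,2]<b);return Ps[m]
for n,c,a,b in [("head",(.48,-.117),.1,.14),("loop",(.48,-.07),.08,.13)]:
    q=near(c,.025,a,b);print(n,len(q),q.mean(0) if len(q) else 0, q.min(0) if len(q) else 0,q.max(0) if len(q) else 0)
E
```

```text
tray [[0.5627, 0.2022], [0.5408, 0.0765], [0.3962, 0.1023], [0.419, 0.2276]] [0.47966794 0.15213338]
tray ((479.68988037109375, 152.1934814453125), (127.5759506225586, 146.80783081054688), 79.89000701904297)
vrest [[0.6282, 0.0352], [0.605, -0.0066], [0.6956, -0.0562], [0.7179, -0.0145]] [ 0.66167165 -0.01054637]
v ((661.7548828125, -10.737895965576172), (47.848716735839844, 103.28599548339844), 61.0156364440918)
guide base [[0.5219, -0.0809], [0.3937, -0.0664], [0.3856, -0.1411]]
head top [[ 0.48143019 -0.11738304  0.126     ]]
ear corners [[0.5036, -0.1044], [0.499, -0.146], [0.4566, -0.1408], [0.4612, -0.1002]]
loop top ends [[0.4994, -0.0687], [0.4732, -0.0663], [0.4582, -0.065]]
saddles [0.5098259  0.17931911 0.03442489] [0.46112705 0.18862749 0.03431397] [0.48547647 0.1839733  0.03436943] -10.82109025081946
tab 0.006242576284151625
jar ((708.9226684570312, 194.82418823242188), (69.11097717285156, 90.43792724609375), 87.7009506225586)
slicer 0.06383905907148182 0.3902519546282195
upperV [0.60090031 0.01117753 0.20355118]
head 148 [ 0.47573289 -0.11426972  0.1164715 ] [ 0.4677597  -0.12759022  0.10015439] [ 0.48877092 -0.10625024  0.13076004]
loop 72 [ 0.48462235 -0.06885208  0.09929954] [ 0.47143909 -0.0732991   0.08050698] [ 0.50130703 -0.06561677  0.11790541]
```

>>> {"op": "servo_tool", "data": {"steps": [{"tx": 0.8,"ty": 2,"yaw": 4,"claw": 5.2},{"tx": 1.6,"ty": 4.3,"yaw": 7.7,"claw": 5.2},{"tx": 1.6,"ty": 4.3,"yaw": 7.7,"claw": 5.2},{"tx": 1.6,"ty": 4.3,"yaw": 7.7,"claw": 5.2},{"tx": 1.6,"ty": 4.3,"yaw": 7.7,"claw": 5.2},{"tx": 1.6,"ty": 4.3,"yaw": 7.7,"claw": 5.2},{"tx": 0.8,"ty": 2.3,"yaw": 3.7,"claw": 5.2},{"tx": 0,"ty": 4.5,"yaw": 7.8,"claw": 5.2},{"tx": 1,"ty": 4.5,"yaw": 7.8,"claw": 5.2},{"tx": 3.5,"ty": 1.88,"tz": -1,"claw": 5.2},{"tx": 3.5,"ty": 1.88,"tz": -1,"claw": 5.2},{"tx": 3.5,"ty": 1.88,"tz": -1,"claw": 5.2},{"tx": 3.5,"ty": 1.88,"tz": -1,"claw": 5.2},{"tx": 3.68,"ty": 1.88,"tz": -1,"claw": 5.2},{"claw": 5.2},{"claw": 5.2},{"claw": 5.2}], "newtons": 40}}

```text
invalid input at $.steps[0]: expected keys tx, ty, tz, yaw, claw
```

```bash
cat >> h.py <<'E'
def snap(n,tag):
    from rig import env
    m=env.camera_model(n); im,d=env.get_image(n)
    np.savez(f"pics/{tag}.npz",im=im,d=d,T=m["T"],fovy=m["fovy"],cx=m["cx"],cy=m["cy"]);return load(tag)
def fish_cloud(z):
    f=f_of(z);d=z["d"];v,u=np.mgrid[:384,:512];x=u-z["cx"];y=v-z["cy"];r=np.hypot(x,y)+1e-9;k=np.tan(np.minimum(r/f,1.5))/r
    p=np.stack([x*k*d,y*k*d,d],-1);return p@z["T"][:3,:3].T+z["T"][:3,3]
def fish_px(z,p):
    q=z["T"][:3,:3].T@(np.array(p)-z["T"][:3,3]);r=np.hypot(q[0],q[1]);a=np.arctan2(r,q[2]);f=f_of(z);return z["cx"]+f*a*q[0]/r,z["cy"]+f*a*q[1]/r
def fish_atz(z,u,v,h):
    f=f_of(z);x=u-z["cx"];y=v-z["cy"];r=np.hypot(x,y)+1e-9;a=r/f
    d=z["T"][:3,:3]@np.array([np.sin(a)*x/r,np.sin(a)*y/r,np.cos(a)]);c=z["T"][:3,3];return c+d*(h-c[2])/d[2]
E
python3 - <<'E'
from h import *; from rig import env; import cv2
z=snap("wrist","w1");o=env.observe();print(o["position"],o["tool_rot"][:,1],o["grip_width"])
cv2.imwrite("pics/w1.png",cv2.resize(z["im"][:,:,::-1],(800,600)))
print(z["fovy"],z["T"],[fish_px(z,p) for p in [(.4814,-.1174,.126),(.4862,-.069,.118)]])
s=snap("scene","s1");Ps=cloud(s)
for n,c,a,b in [("head",(.48,-.117),.1,.14),("loop",(.48,-.07),.08,.119)]:
    m=(np.abs(Ps[:,:,0]-c[0])<.025)&(np.abs(Ps[:,:,1]-c[1])<.025)&(Ps[:,:,2]>a)&(Ps[:,:,2]<b);q=Ps[m];print(n,len(q),q.mean(0),q.min(0),q.max(0))
E
```

```text
[ 0.20335447 -0.51081227  0.24986279] [ 0.36978308 -0.92911748 -0.00108426] 0.08558966368608446
65.70646984690485 [[ 3.70502833e-01 -8.91889145e-01 -2.59348035e-01  2.69042273e-01]
 [-9.28831335e-01 -3.55779133e-01 -1.03409670e-01 -4.85365424e-01]
 [-4.06569117e-05  2.79204157e-01 -9.60231762e-01  3.72150850e-01]
 [ 0.00000000e+00  0.00000000e+00  0.00000000e+00  1.00000000e+00]] [(np.float64(41.47197653804062), np.float64(-123.00660664941358)), (np.float64(24.11165194319372), np.float64(-118.59627938246501))]
head 146 [ 0.47555052 -0.11404214  0.11683479] [ 0.46856808 -0.12760844  0.10027843] [ 0.4888766  -0.10600774  0.13009513]
loop 74 [ 0.48437803 -0.06933414  0.0988566 ] [ 0.47107657 -0.08911066  0.08000287] [ 0.49955049 -0.06542174  0.118363  ]
```

View pics/w1.png

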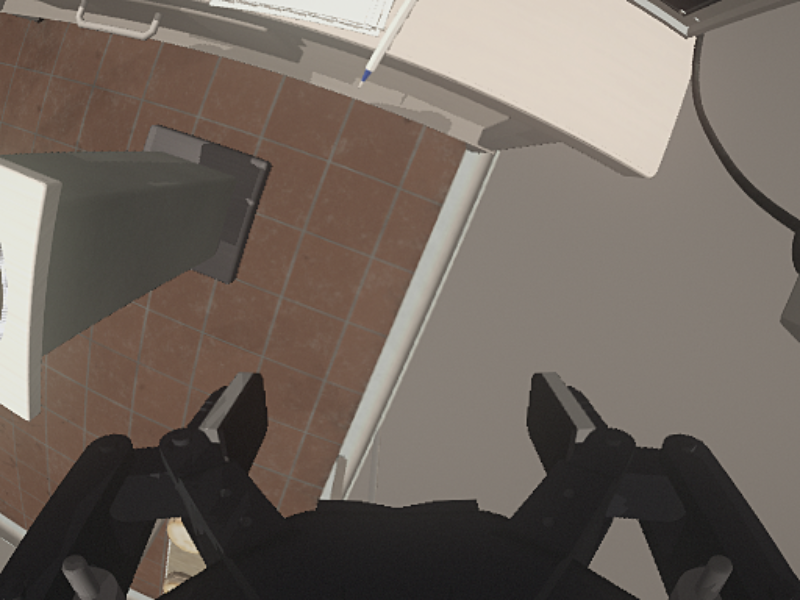

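The move was refused because every key is required. The wrist picture therefore only shows the floor beside the table from the start pose.

>>> {"op": "servo_tool", "data": {"steps": [{"tx": 0.8,"ty": 2,"tz": 0,"yaw": 4,"claw": 5.2},{"tx": 1.6,"ty": 4.3,"tz": 0,"yaw": 7.7,"claw": 5.2},{"tx": 1.6,"ty": 4.3,"tz": 0,"yaw": 7.7,"claw": 5.2},{"tx": 1.6,"ty": 4.3,"tz": 0,"yaw": 7.7,"claw": 5.2},{"tx": 1.6,"ty": 4.3,"tz": 0,"yaw": 7.7,"claw": 5.2},{"tx": 1.6,"ty": 4.3,"tz": 0,"yaw": 7.7,"claw": 5.2},{"tx": 0.8,"ty": 2.3,"tz": 0,"yaw": 3.7,"claw": 5.2},{"tx": 0,"ty": 4.5,"tz": 0,"yaw": 7.8,"claw": 5.2},{"tx": 1,"ty": 4.5,"tz": 0,"yaw": 7.8,"claw": 5.2},{"tx": 3.5,"ty": 1.88,"tz": -1,"yaw": 0,"claw": 5.2},{"tx": 3.5,"ty": 1.88,"tz": -1,"yaw": 0,"claw": 5.2},{"tx": 3.5,"ty": 1.88,"tz": -1,"yaw": 0,"claw": 5.2},{"tx": 3.5,"ty": 1.88,"tz": -1,"yaw": 0,"claw": 5.2},{"tx": 3.68,"ty": 1.88,"tz": -1,"yaw": 0,"claw": 5.2},{"tx": 0,"ty": 0,"tz": 0,"yaw": 0,"claw": 5.2},{"tx": 0,"ty": 0,"tz": 0,"yaw": 0,"claw": 5.2},{"tx": 0,"ty": 0,"tz": 0,"yaw": 0,"claw": 5.2}], "newtons": 40}}

```text
time_s: 1.9
position: [0.4855, -0.0693, 0.2006]
tool_rot: [[0.114, 0.994, -0.0], [0.994, -0.114, -0.0], [-0.0, -0.0, -1.0]]
ft_force: [0.6, 0.3, 0.7]
grip_width: 0.052
gripper_force: 0.0
```

```bash
python3 - <<'E'
from h import *; from rig import env; import cv2
z=snap("wrist","w2");o=env.observe();print(o["position"],o["tool_rot"][:,1],o["grip_width"])
cv2.imwrite("pics/w2.png",cv2.resize(z["im"][:,:,::-1],(800,600)))
print([np.array(fish_px(z,p))*1.5625 for p in [(.4814,-.1174,.126),(.4862,-.069,.118)]])
E
```

```text
[ 0.48548208 -0.06949029  0.20073631] [ 9.93465043e-01 -1.14136494e-01  2.61697644e-04] 0.052022447377232474
[array([399.41573385, 417.91815625]), array([398.05341817, 318.92330016])]
```

View pics/w2.png

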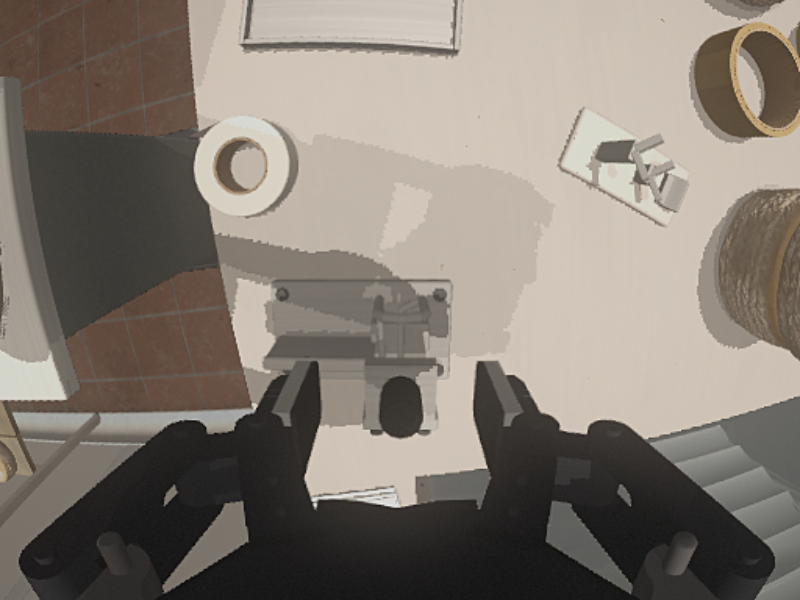

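The wrist picture shows the head at about (401,418), next to the predicted (399,418). The loop is at about (402,315) against a predicted (398,319), so it lies about 2 mm further along +x. The tool is square to the base plate. I'll descend onto the loop now.

>>> {"op": "servo_tool", "data": {"steps": [{"tx": 0.15,"ty": 0,"tz": -2.5,"yaw": 0,"claw": 5.2},{"tx": 0,"ty": 0,"tz": -2.5,"yaw": 0,"claw": 5.2},{"tx": 0,"ty": 0,"tz": -2.5,"yaw": 0,"claw": 5.2},{"tx": 0,"ty": 0,"tz": -1.9,"yaw": 0,"claw": 5.2},{"tx": 0,"ty": 0,"tz": 0,"yaw": 0,"claw": 5.2},{"tx": 0,"ty": 0,"tz": 0,"yaw": 0,"claw": 2.2},{"tx": 0,"ty": 0,"tz": 0,"yaw": 0,"claw": 2.2},{"tx": 0,"ty": 0,"tz": 0,"yaw": 0,"claw": 2.2},{"tx": 0,"ty": 0,"tz": 0,"yaw": 0,"claw": 2.2},{"tx": 0,"ty": 0,"tz": 0,"yaw": 0,"claw": 2.2},{"tx": 0,"ty": 0,"tz": 0,"yaw": 0,"claw": 2.2}], "newtons": 30}}

```text
time_s: 3.05
position: [0.4881, -0.0691, 0.1068]
tool_rot: [[0.113, 0.994, 0.001], [0.994, -0.113, -0.0], [-0.0, 0.001, -1.0]]
ft_force: [0.6, 0.3, 3.0]
grip_width: 0.0279
gripper_force: 29.6
```

>>> {"op": "servo_tool", "data": {"steps": [{"tx": 0.06,"ty": 0.5,"tz": 0,"yaw": 0,"claw": 2.2},{"tx": 0.06,"ty": 0.5,"tz": 0,"yaw": 0,"claw": 2.2},{"tx": 0.11,"ty": 1,"tz": 0,"yaw": 0,"claw": 2.2},{"tx": 0.11,"ty": 1,"tz": 0,"yaw": 0,"claw": 2.2},{"tx": 0.11,"ty": 1,"tz": 0,"yaw": 0,"claw": 2.2},{"tx": 0.11,"ty": 1,"tz": 0,"yaw": 0,"claw": 2.2},{"tx": 0.11,"ty": 1,"tz": 0,"yaw": 0,"claw": 2.2},{"tx": 0.11,"ty": 1,"tz": 0,"yaw": 0,"claw": 2.2},{"tx": 0.11,"ty": 1,"tz": 0,"yaw": 0,"claw": 2.2},{"tx": 0,"ty": 0,"tz": 0,"yaw": 0,"claw": 2.2}]}}

```text
time_s: 4.05
position: [0.4966, 0.0122, 0.1063]
tool_rot: [[0.112, 0.994, -0.0], [0.994, -0.112, 0.0], [0.0, -0.0, -1.0]]
ft_force: [-0.6, -0.0, -0.3]
grip_width: 0.0273
gripper_force: 29.5
```

```bash
python3 - <<'E'
from h import *; from rig import env; import cv2
z=snap("wrist","w3");s=snap("scene","s3");t=snap("top","t3")
a=z["im"][:,:,::-1][150:330,150:370];b=s["im"][:,:,::-1][170:260,270:390];c=t["im"][:,:,::-1][180:300,150:350]
o=np.zeros((600,800,3),np.uint8)
o[:327,:400]=cv2.resize(a,(400,327));o[:300,400:]=cv2.resize(b,(400,300));o[330:570,:400]=cv2.resize(c,(400,240))
cv2.imwrite("pics/m3.png",o)
E
```

```text
(no output)
```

View pics/m3.png

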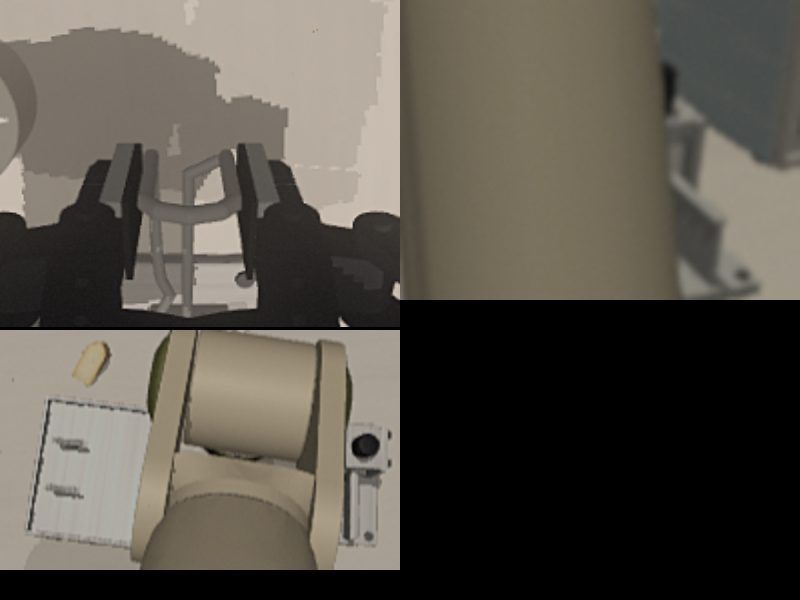

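The picture shows the clip held by its loop, clear of the guide, with the pin head still in place. Next I carry it to the free half of the tray.

>>> {"op": "servo_tool", "data": {"steps": [{"tx": -0.2,"ty": 0.6,"tz": 0,"yaw": 4,"claw": 2.2},{"tx": -0.5,"ty": 1.1,"tz": 0,"yaw": 8,"claw": 2.2},{"tx": -0.5,"ty": 1.1,"tz": 0,"yaw": 8,"claw": 2.2},{"tx": -0.5,"ty": 1.1,"tz": 0,"yaw": 8,"claw": 2.2},{"tx": -0.5,"ty": 1.1,"tz": 0,"yaw": 8,"claw": 2.2},{"tx": -0.5,"ty": 1.2,"tz": 0,"yaw": 8,"claw": 2.2},{"tx": -0.5,"ty": 1.2,"tz": 0,"yaw": 8,"claw": 2.2},{"tx": -0.5,"ty": 1.2,"tz": 0,"yaw": 8,"claw": 2.2},{"tx": -0.5,"ty": 1.2,"tz": 0,"yaw": 8,"claw": 2.2},{"tx": -0.5,"ty": 1.1,"tz": 0,"yaw": 8,"claw": 2.2},{"tx": -0.5,"ty": 1.1,"tz": 0,"yaw": 8,"claw": 2.2},{"tx": 0,"ty": 0,"tz": -2,"yaw": 2.4,"claw": 2.2},{"tx": 0,"ty": 0,"tz": -2,"yaw": 0,"claw": 2.2},{"tx": 0,"ty": 0,"tz": -1.5,"yaw": 0,"claw": 2.2},{"tx": 0,"ty": 0,"tz": -0.8,"yaw": 0,"claw": 2.2},{"tx": 0,"ty": 0,"tz": -0.3,"yaw": 0,"claw": 2.2},{"tx": 0,"ty": 0,"tz": -0.2,"yaw": 0,"claw": 2.2},{"tx": 0,"ty": 0,"tz": 0,"yaw": 0,"claw": 2.2}]}}

```text
time_s: 6.0
position: [0.445, 0.1307, 0.0396]
tool_rot: [[-0.985, 0.175, 0.001], [0.175, 0.985, -0.0], [-0.001, -0.0, -1.0]]
ft_force: [-3.5, -1.8, 10.4]
grip_width: 0.0271
gripper_force: 30.5
```

>>> {"op": "servo_tool", "data": {"steps": [{"tx": 0,"ty": 0,"tz": 0,"yaw": 0,"claw": 3.8},{"tx": 0,"ty": 0,"tz": 0,"yaw": 0,"claw": 3.8},{"tx": 0,"ty": 0,"tz": 0,"yaw": 0,"claw": 3.8},{"tx": 0,"ty": 0,"tz": 2,"yaw": 0,"claw": 3.8},{"tx": 0,"ty": 0,"tz": 4,"yaw": 0,"claw": 3.8},{"tx": 0,"ty": 0,"tz": 4,"yaw": 0,"claw": 3.8},{"tx": 0,"ty": 0,"tz": 4,"yaw": 0,"claw": 5},{"tx": 0.4,"ty": -2.8,"tz": 1.5,"yaw": -3,"claw": 5},{"tx": 0.5,"ty": -4,"tz": 0.5,"yaw": -3,"claw": 5},{"tx": 0.6,"ty": -4,"tz": 0,"yaw": -3,"claw": 5},{"tx": 0.6,"ty": -4,"tz": 0,"yaw": -3,"claw": 5},{"tx": 0.6,"ty": -4,"tz": 0,"yaw": -3,"claw": 5},{"tx": 0.5,"ty": -4,"tz": 0,"yaw": -3,"claw": 5},{"tx": 0.5,"ty": -2,"tz": 0,"yaw": -0.8,"claw": 5},{"tx": 0,"ty": 0,"tz": 0,"yaw": 0,"claw": 5},{"tx": 0,"ty": 0,"tz": 0,"yaw": 0,"claw": 5}]}}

```text
time_s: 7.6
position: [0.4813, -0.1166, 0.1981]
tool_rot: [[-0.875, 0.483, -0.001], [0.483, 0.875, 0.001], [0.001, 0.0, -1.0]]
ft_force: [0.5, 0.7, -1.3]
grip_width: 0.0497
gripper_force: 0.0
```

```bash
python3 - <<'E'
from h import *; from rig import env; import cv2
z=snap("wrist","w4");t=snap("top","t4");P=fish_cloud(z)
o=env.observe();print(o["position"])
q=P.reshape(-1,3);q=q[(abs(q[:,0]-.48)<.03)&(abs(q[:,1]+.118)<.03)]
h=q[(q[:,2]>.118)&(q[:,2]<.135)];print("head",len(h),h.mean(0),h.min(0),h.max(0))
h=P.reshape(-1,3);h=h[(h[:,0]>.57)&(h[:,0]<.75)&(abs(h[:,1]+.01)<.08)&(h[:,2]>.004)&(h[:,2]<.011)]
print(len(h),cv2.minAreaRect((h[:,:2]*1000).astype(np.float32)) if len(h) else 0)
a=z["im"][:,:,::-1];c=t["im"][:,:,::-1][150:300,150:350]
o=np.zeros((600,800,3),np.uint8);o[:384,:512]=a;o[384:584,:267]=cv2.resize(c,(267,200))
o[384:600,280:496]=cv2.resize(t["im"][:,:,::-1][210:290,160:240],(216,216))
cv2.imwrite("pics/m4.png",o)
print([np.array(fish_px(z,p)) for p in [(.482,-.1172,.126),(.6617,-.0107,.008)]])
E
```

```text
[ 0.48130927 -0.11584547  0.19830585]
head 767 [ 0.4789742  -0.11938392  0.12416525] [ 0.46876976 -0.13058732  0.11830354] [ 0.49028305 -0.10882469  0.12674278]
1469 ((681.3394775390625, 21.749038696289062), (146.41896057128906, 91.36419677734375), 46.400753021240234)
[array([254.78515242, 211.7332693 ]), array([393.46279087, 255.19801578])]
```

View pics/m4.png

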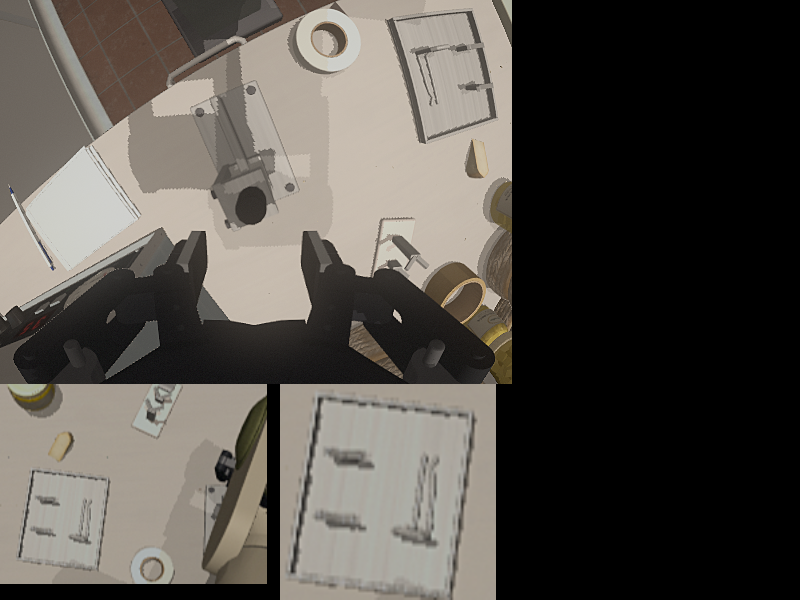

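The clip lies in the tray's free half, at about (425,500) in the crop. The wrist camera puts the head about 2 mm off my estimate, so I use the mean. Next I grip the head and draw the pin up.

>>> {"op": "servo_tool", "data": {"steps": [{"tx": -0.08,"ty": -0.2,"tz": -2,"yaw": 0,"claw": 5},{"tx": 0,"ty": 0,"tz": -2.5,"yaw": 0,"claw": 5},{"tx": 0,"ty": 0,"tz": -2,"yaw": 0,"claw": 5},{"tx": 0,"ty": 0,"tz": -1.2,"yaw": 0,"claw": 5},{"tx": 0,"ty": 0,"tz": -0.5,"yaw": 0,"claw": 5},{"tx": 0,"ty": 0,"tz": 0,"yaw": 0,"claw": 5},{"tx": 0,"ty": 0,"tz": 0,"yaw": 0,"claw": 1.5},{"tx": 0,"ty": 0,"tz": 0,"yaw": 0,"claw": 1.5},{"tx": 0,"ty": 0,"tz": 0,"yaw": 0,"claw": 1.5},{"tx": 0,"ty": 0,"tz": 0,"yaw": 0,"claw": 1.5},{"tx": 0,"ty": 0,"tz": 0,"yaw": 0,"claw": 1.5},{"tx": 0,"ty": 0,"tz": 0,"yaw": 0,"claw": 1.5}], "newtons": 30}}

```text
time_s: 8.9
position: [0.4813, -0.1191, 0.1171]
tool_rot: [[-0.875, 0.483, 0.002], [0.483, 0.875, -0.0], [-0.002, 0.0, -1.0]]
ft_force: [-0.4, 1.8, 6.7]
grip_width: 0.0212
gripper_force: 29.5
```

>>> {"op": "servo_tool", "data": {"steps": [{"tx": 0,"ty": 0,"tz": 0.5,"yaw": 0,"claw": 1.5},{"tx": 0,"ty": 0,"tz": 1,"yaw": 0,"claw": 1.5},{"tx": 0,"ty": 0,"tz": 1,"yaw": 0,"claw": 1.5},{"tx": 0,"ty": 0,"tz": 1.5,"yaw": 0,"claw": 1.5},{"tx": 0,"ty": 0,"tz": 1.5,"yaw": 0,"claw": 1.5},{"tx": 0,"ty": 0,"tz": 1.5,"yaw": 0,"claw": 1.5},{"tx": 0,"ty": 0,"tz": 1.5,"yaw": 0,"claw": 1.5},{"tx": 0,"ty": 0,"tz": 1.5,"yaw": 0,"claw": 1.5},{"tx": 0,"ty": 0,"tz": 0.5,"yaw": 0,"claw": 1.5},{"tx": 0,"ty": 0,"tz": 0,"yaw": 0,"claw": 1.5},{"tx": 0,"ty": 0,"tz": 0,"yaw": 0,"claw": 1.5}]}}

```text
time_s: 10.0
position: [0.4805, -0.1189, 0.2209]
tool_rot: [[-0.875, 0.483, -0.001], [0.483, 0.875, 0.0], [0.001, -0.0, -1.0]]
ft_force: [-0.8, 0.3, -0.8]
grip_width: 0.0214
gripper_force: 29.5
```

```bash
python3 - <<'E'
from h import *; from rig import env
s=snap("scene","s5");t=snap("top","t5");p=env.observe()["position"];print(p)
for n,z in (("s",s),("t",t)):
    P=cloud(z).reshape(-1,3);q=P[(abs(P[:,0]-p[0])<.03)&(abs(P[:,1]-p[1])<.03)&(P[:,2]>.105)&(P[:,2]<.18)]
    for a in np.arange(.1,.18,.01):
        k=q[(q[:,2]>=a)&(q[:,2]<a+.01)]
        if len(k): print(n,round(a,2),len(k),k.mean(0).round(4))
# vrest base in top, now unobstructed?
z=load("top");P=cloud(z).reshape(-1,3)
E
```

```text
[ 0.48048674 -0.11885765  0.22063089]
```

```bash
python3 - <<'E'
from h import *
z=load("w2");k=1/1.5625
q=np.array([fish_atz(z,x*k,y*k,.008)[:2] for x,y in [(585,108),(560,167),(667,226)]])
print(q,"ctr",(q[0]+q[2])/2,np.linalg.norm(q[0]-q[1]),np.linalg.norm(q[1]-q[2]),np.degrees(np.arctan2(*(q[2]-q[1])[::-1])))
# notch points in vrest frame from top depth
P=cloud(load("top"))[137:197,242:292].reshape(-1,3);a=np.radians(-28.9);c=np.array([.6617,-.0107])
d=P[:,:2]-c;X=d@[np.cos(a),np.sin(a)];Y=d@[-np.sin(a),np.cos(a)]
m=(P[:,2]>.02)&(abs(X)<.06)&(abs(Y)<.03)
s=(-X+P[:,2]-.05)/2**.5;n=(X+P[:,2]-.05)/2**.5
for r in np.round(np.c_[X,Y,P[:,2],s,n][m]*1000,0).astype(int)[::2]: print(*r,end=" | ")
import cv2
W=fish_cloud(z).reshape(-1,3);d=W[:,:2]-c;X=d@[np.cos(a),np.sin(a)];Y=d@[-np.sin(a),np.cos(a)];m=(W[:,2]>.02)&(abs(X)<.06)&(abs(Y)<.03);print("\nwrist")
s=(-X+W[:,2]-.05)/2**.5;n=(X+W[:,2]-.05)/2**.5
for r in np.round(np.c_[X,Y,W[:,2],s,n][m]*1000,0).astype(int)[::6]: print(*r,end=" | ")
E
```

```text
[[ 0.63023135  0.0323652 ]
 [ 0.60701545 -0.00912357]
 [ 0.69568098 -0.05701546]] ctr [ 0.66295617 -0.01232513] 0.04754256453395436 0.10077306580902028 -28.375304850490817
45 13 20 -53 11 | 44 7 22 -51 12 | 41 11 20 -50 8 | 43 4 23 -49 11 | 46 0 20 -53 11 | 43 -1 22 -51 10 | 44 -5 24 -50 13 | 45 -10 22 -52 12 | 41 -7 21 -50 8 | 43 -11 21 -51 10 | 18 16 33 -25 1 | 20 12 32 -27 2 | 17 13 33 -24 0 | 15 14 28 -26 -5 | 16 10 33 -23 -1 | 13 11 33 -21 -3 | 16 7 30 -25 -3 | 12 8 32 -21 -4 | 15 4 29 -26 -5 | 11 7 27 -24 -8 | 13 3 29 -24 -6 | 17 -9 33 -25 0 | 19 -13 34 -25 2 | 9 4 30 -21 -8 | 13 0 25 -27 -9 | 13 -4 31 -22 -4 | 15 -8 30 -25 -4 | 15 -12 35 -21 0 | 6 5 29 -19 -10 | 8 1 30 -20 -9 | 10 -3 29 -22 -8 | 11 -7 32 -21 -5 | 14 -11 29 -25 -5 | 5 4 27 -19 -13 | 7 0 26 -22 -12 | 9 -4 25 -24 -11 | -18 15 72 28 3 | -15 12 66 22 1 | 6 0 23 -23 -15 | 7 -5 25 -23 -13 | -20 14 72 30 1 | -17 11 68 24 0 | 6 -5 22 -24 -15 | -20 12 69 27 -1 | -17 8 64 22 -2 | -21 9 69 28 -2 | -24 10 66 28 -5 | -21 6 64 25 -5 | -24 7 63 26 -8 | -22 4 63 25 -6 | -17 -10 67 24 0 | -15 -14 66 22 1 | -25 5 64 27 -8 | -22 
[... 2063 characters left out ...]
7 -1 | 9 5 25 -24 -11 | 14 7 30 -24 -4 | 19 10 33 -26 2 | -19 -10 67 26 -1 | 10 4 25 -25 -11 | 14 6 31 -23 -4 | 20 10 32 -27 2 | -17 -10 68 25 1 | 11 3 28 -23 -8 | 17 7 30 -27 -2 | -18 -11 68 26 0 | 12 3 27 -24 -8 | 19 6 28 -29 -2 | 10 0 24 -25 -12 | 15 3 27 -27 -6 | -16 -12 69 25 3 | 17 2 25 -29 -6 | -13 -12 67 21 3 | -17 -15 69 25 2 | 14 -1 25 -28 -8 | 11 -4 25 -25 -10 | 9 -7 21 -27 -14 | 12 -5 28 -24 -7 | 11 -7 27 -24 -9 | 45 11 23 -51 12 | 45 9 21 -52 11 | 44 8 21 -52 11 | 44 6 20 -52 10 | 16 -9 31 -25 -2 | 16 -10 31 -25 -2 | 16 -11 31 -24 -2 | 16 -12 30 -26 -3 | 17 -13 29 -27 -3 | 47 1 20 -54 12 | 44 -2 20 -52 10 | 21 -14 33 -27 3 | 45 -4 22 -52 12 | 45 -8 21 -52 12 | 44 -12 21 -52 11 |
```

```bash
python3 - <<'E'
from h import *
P=np.r_[cloud(load("top")).reshape(-1,3),cloud(load("scene")).reshape(-1,3)]
for y0 in np.arange(-.16,.12,.04):
    q=P[(P[:,1]>=y0)&(P[:,1]<y0+.04)&(P[:,0]>.6)&(P[:,0]<.95)&(P[:,2]>.085)&(P[:,2]<.5)]
    for a,b in((.085,.15),(.15,.5)):
        k=q[(q[:,2]>a)&(q[:,2]<b)];print(round(y0,2),a,len(k),np.percentile(k[:,0],2).round(3) if len(k) else '',k[:,2].max().round(3) if len(k) else '')
E
```

```text
-0.16 0.085 502 0.757 0.15
-0.16 0.15 424 0.772 0.156
-0.12 0.085 807 0.749 0.15
-0.12 0.15 955 0.76 0.156
-0.08 0.085 1326 0.752 0.15
-0.08 0.15 1258 0.768 0.248
-0.04 0.085 1082 0.778 0.15
-0.04 0.15 1361 0.825 0.248
0.0 0.085 634 0.876 0.15
0.0 0.15 1526 0.88 0.248
0.04 0.085 476 0.883 0.15
0.04 0.15 965 0.881 0.248
0.08 0.085 595 0.869 0.15
0.08 0.15 1225 0.869 0.205
0.12 0.085 1037 0.762 0.15
0.12 0.15 834 0.786 0.205
```

>>> {"op": "servo_tool", "data": {"steps": [{"tx": 1.5,"ty": 0.7,"tz": 0,"yaw": 0,"claw": 1.5},{"tx": 2.8,"ty": 1.25,"tz": 0,"yaw": 0,"claw": 1.5},{"tx": 2.8,"ty": 1.25,"tz": 0,"yaw": 0,"claw": 1.5},{"tx": 2.8,"ty": 1.25,"tz": 0,"yaw": 0,"claw": 1.5},{"tx": 2.8,"ty": 1.25,"tz": 0,"yaw": 0,"claw": 1.5},{"tx": 2.8,"ty": 1.25,"tz": 0,"yaw": 0,"claw": 1.5},{"tx": 2.8,"ty": 1.25,"tz": 0,"yaw": 0,"claw": 1.5},{"tx": 2.45,"ty": 1.16,"tz": 0,"yaw": 0,"claw": 1.5},{"tx": 0,"ty": 0,"tz": 0,"yaw": 0,"claw": 1.5},{"tx": 0,"ty": 0,"tz": 0,"yaw": 0,"claw": 1.5}]}}

```text
time_s: 11.1
position: [0.688, -0.0253, 0.22]
tool_rot: [[-0.876, 0.483, -0.002], [0.483, 0.876, 0.0], [0.002, -0.001, -1.0]]
ft_force: [0.2, -0.4, -0.8]
grip_width: 0.0209
gripper_force: 29.8
```

```bash
python3 - <<'E'
from h import *; from rig import env; import cv2
t=snap("top","t6");s=snap("scene","s6");z=snap("wrist","w6")
o=np.zeros((600,800,3),np.uint8)
o[:300,:400]=cv2.resize(t["im"][120:210,220:340,::-1],(400,300));o[:300,400:]=cv2.resize(s["im"][150:240,220:340,::-1],(400,300));o[300:,:400]=cv2.resize(z["im"][:,:,::-1],(400,300))
o[300:,400:]=cv2.resize(z["im"][180:300,180:340,::-1],(400,300));cv2.imwrite("pics/m6.png",o)
print(env.observe()["position"])
P=cloud(s).reshape(-1,3)
q=P[(abs(P[:,0]-.688)<.03)&(abs(P[:,1]+.025)<.03)&(P[:,2]>.1)&(P[:,2]<.2)]
for a in np.arange(.1,.2,.01):
    k=q[(q[:,2]>=a)&(q[:,2]<a+.01)]
    if len(k): print(round(a,2),len(k),k.mean(0).round(4))
E
```

```text
[ 0.68762456 -0.02591802  0.22141427]
```

View pics/m6.png

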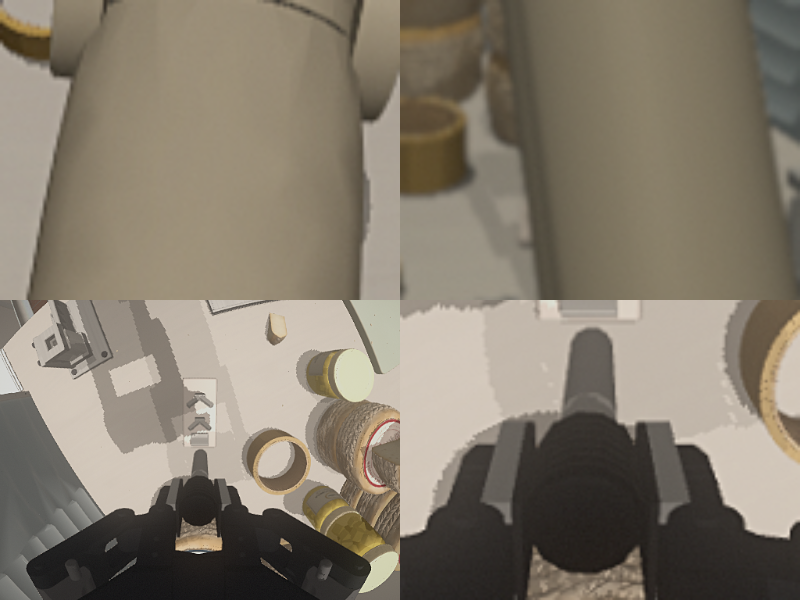

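```bash
python3 - <<'E'
from h import *
z=load("w6");P=fish_cloud(z).reshape(-1,3);a=np.radians(-28.8);c=np.array([.662,-.011])
d=P[:,:2]-c;X=d@[np.cos(a),np.sin(a)];Y=d@[-np.sin(a),np.cos(a)];Z=P[:,2]
def rep(n,m): print(n,m.sum(),*[(f"{v[m].mean()*1e3:.1f}",f"{v[m].min()*1e3:.1f}",f"{v[m].max()*1e3:.1f}") for v in (X,Y,Z)]) if m.sum() else print(n,0)
rep("base top",(abs(X)<.06)&(abs(Y)<.04)&(Z>.005)&(Z<.011))
rep("upperV",(abs(X+.02)<.015)&(abs(Y)<.03)&(Z>.063)&(Z<.08))
rep("lowerV",(abs(X-.018)<.008)&(abs(Y)<.03)&(Z>.027)&(Z<.04))
rep("foot",(abs(X-.044)<.008)&(abs(Y)<.03)&(Z>.018)&(Z<.03))
for h in np.arange(.105,.18,.01): rep(f"rod{h:.3f}",(abs(X-.03)<.02)&(abs(Y)<.015)&(Z>h)&(Z<h+.01))
E
```

```text
base top 2747 ('-4.4', '-49.0', '52.5') ('-0.1', '-25.0', '24.8') ('6.8', '5.0', '10.8')
upperV 188 ('-18.4', '-24.0', '-12.9') ('-0.1', '-15.4', '15.5') ('66.3', '63.0', '70.9')
lowerV 171 ('16.8', '10.6', '23.0') ('-0.4', '-16.3', '15.6') ('30.6', '27.0', '35.3')
foot 122 ('44.2', '40.4', '47.7') ('-0.1', '-12.8', '12.1') ('19.6', '18.1', '22.4')
rod0.105 8 ('25.6', '24.6', '28.9') ('-1.4', '-6.2', '3.4') ('114.3', '113.6', '115.0')
rod0.115 52 ('25.8', '24.1', '29.2') ('0.5', '-6.1', '6.6') ('120.2', '115.6', '124.5')
rod0.125 66 ('25.7', '24.1', '29.0') ('-0.2', '-6.8', '6.3') ('130.0', '125.1', '135.0')
rod0.135 72 ('25.3', '23.7', '29.2') ('0.0', '-6.6', '6.5') ('140.3', '135.1', '144.9')
rod0.145 85 ('25.4', '23.8', '29.1') ('-0.3', '-7.0', '6.4') ('150.1', '145.2', '154.9')
rod0.155 97 ('25.1', '23.3', '28.7') ('-0.3', '-7.3', '5.9') ('160.2', '155.0', '164.7')
rod0.165 113 ('24.9', '23.1', '29.0') ('-0.8', '-7.6', '6.0') ('170.3', '165.0', '174.9')
rod0.175 118 ('24.9', '23.0', '30.0') ('-0.7', '-7.5', '6.0') ('179.1', '175.0', '185.0')
```

>>> {"op": "servo_tool", "data": {"steps": [{"tx": 0,"ty": 0,"tz": -2,"yaw": 0,"claw": 1.5},{"tx": 0,"ty": 0,"tz": -3,"yaw": 0,"claw": 1.5},{"tx": 0,"ty": 0,"tz": -2.3,"yaw": 0,"claw": 1.5},{"tx": 0,"ty": 0,"tz": -1.2,"yaw": 0,"claw": 1.5},{"tx": 0,"ty": 0,"tz": -0.7,"yaw": 0,"claw": 1.5},{"tx": 0,"ty": 0,"tz": 0,"yaw": 0,"claw": 1.5},{"tx": 0,"ty": 0,"tz": 0,"yaw": 0,"claw": 1.5},{"tx": -0.41,"ty": 0.23,"tz": -0.02,"yaw": 0,"claw": 1.5},{"tx": -0.4,"ty": 0.22,"tz": -0.02,"yaw": 0,"claw": 1.5},{"tx": -0.41,"ty": 0.23,"tz": -0.06,"yaw": 0,"claw": 1.5},{"tx": -0.4,"ty": 0.22,"tz": -0.06,"yaw": 0,"claw": 1.5},{"tx": -0.4,"ty": 0.22,"tz": -0.1,"yaw": 0,"claw": 1.5},{"tx": -0.4,"ty": 0.22,"tz": -0.1,"yaw": 0,"claw": 1.5},{"tx": 0,"ty": 0,"tz": 0,"yaw": 0,"claw": 1.5}], "newtons": 20}}

```text
time_s: 12.65
position: [0.6637, -0.0116, 0.1258]
tool_rot: [[-0.876, 0.483, 0.0], [0.483, 0.876, 0.0], [0.0, 0.0, -1.0]]
ft_force: [3.0, -0.4, 0.8]
grip_width: 0.0214
gripper_force: 29.2
```

```bash
cat > look.py <<'E'
from h import *; from rig import env; import sys
z=snap("wrist",sys.argv[1]);P=fish_cloud(z).reshape(-1,3);a=np.radians(-28.8);c=np.array([.662,-.011])
o=env.observe();d=o["position"][:2]-c;print("TCP XYZ",d@[np.cos(a),np.sin(a)],d@[-np.sin(a),np.cos(a)],o["position"][2],"F",o["ft_force"],"M",o["wrist_torque"])
d=P[:,:2]-c;X=d@[np.cos(a),np.sin(a)];Y=d@[-np.sin(a),np.cos(a)];Z=P[:,2]
m0=(abs(X)<.08)&(abs(Y)<.004)&(Z>.012)
for h in np.arange(.01,.16,.01):
    m=m0&(Z>h)&(Z<h+.01)
    if m.sum(): print(f"{h:.2f}",m.sum(),"X",(np.percentile(X[m],[5,50,95])*1e3).round(1),"Y",(Y[m].mean()*1e3).round(1))
E
python3 look.py w7
```

```text
TCP XYZ 0.0020159629280951893 0.0003245394293979109 0.12580033929503798 F [2.18972787 0.67943824 0.16794621] M [ 0.04487651 -0.5181726  -0.01089697]
0.01 44 X [-27.7   6.5   7. ] Y 0.1
0.02 163 X [-27.7   9.5  16. ] Y 0.1
0.03 46 X [-27.8 -27.5  14.7] Y -0.3
0.04 66 X [-27.9 -27.4  12.4] Y 0.1
0.05 115 X [-28.2 -26.   10.8] Y -0.1
0.06 129 X [-26.4 -22.9   8.3] Y 0.1
0.07 39 X [5.  5.7 7.1] Y -0.2
0.08 19 X [3.9 4.7 5.9] Y 0.2
0.10 47 X [-5.4 -4.8 -3.4] Y 0.1
0.11 88 X [-7.4 -6.3 -5.2] Y -0.1
0.12 108 X [-9.  -8.4 -7.3] Y 0.2
0.13 759 X [-8.4  0.3  9.7] Y -0.1
```

>>> {"op": "servo_tool", "data": {"steps": [{"tx": -0.39,"ty": 0.22,"tz": -0.14,"yaw": 0,"claw": 1.5},{"tx": -0.39,"ty": 0.21,"tz": -0.15,"yaw": 0,"claw": 1.5},{"tx": -0.38,"ty": 0.21,"tz": -0.17,"yaw": 0,"claw": 1.5},{"tx": -0.37,"ty": 0.2,"tz": -0.18,"yaw": 0,"claw": 1.5},{"tx": -0.37,"ty": 0.2,"tz": -0.21,"yaw": 0,"claw": 1.5},{"tx": -0.36,"ty": 0.2,"tz": -0.22,"yaw": 0,"claw": 1.5},{"tx": -0.35,"ty": 0.19,"tz": -0.25,"yaw": 0,"claw": 1.5},{"tx": -0.34,"ty": 0.19,"tz": -0.26,"yaw": 0,"claw": 1.5},{"tx": 0,"ty": 0,"tz": 0,"yaw": 0,"claw": 1.5}]}}

```text
time_s: 13.6
position: [0.6339, 0.0046, 0.1094]
tool_rot: [[-0.876, 0.483, -0.001], [0.483, 0.876, 0.0], [0.001, -0.0, -1.0]]
ft_force: [1.3, -0.1, 0.8]
grip_width: 0.0208
gripper_force: 29.0
```

```bash
python3 look.py w8
```

```text
TCP XYZ -0.03180984924482532 0.00010504826680754129 0.10959071075235594 F [0.89687531 0.99251859 1.01232586] M [ 0.10349097 -0.44846324  0.112007  ]
0.01 38 X [-28.6 -28.3 -28. ] Y 0.0
0.02 54 X [-28.6 -28.2 -27.9] Y 0.1
0.03 53 X [-28.6 -28.2 -28. ] Y 0.1
0.04 63 X [-28.6 -28.2 -27.9] Y -0.1
0.05 130 X [-28.4 -27.9 -20.7] Y 0.1
0.06 109 X [-26.2 -24.2 -20.4] Y -0.2
0.10 13 X [-41.6 -41.  -40.2] Y -0.4
0.11 663 X [-41.7 -35.4 -28.4] Y 0.0
0.12 154 X [-29.3 -27.  -24.8] Y -0.1
```

>>> {"op": "servo_tool", "data": {"steps": [{"tx": -0.33,"ty": 0.18,"tz": -0.27,"yaw": 0,"claw": 1.5},{"tx": -0.32,"ty": 0.18,"tz": -0.29,"yaw": 0,"claw": 1.5},{"tx": -0.31,"ty": 0.17,"tz": -0.31,"yaw": 0,"claw": 1.5},{"tx": -0.29,"ty": 0.16,"tz": -0.32,"yaw": 0,"claw": 1.5},{"tx": 0,"ty": 0,"tz": 0,"yaw": 0,"claw": 1.5}]}}

```text
time_s: 14.15
position: [0.6214, 0.0114, 0.0974]
tool_rot: [[-0.876, 0.483, -0.002], [0.483, 0.876, 0.0], [0.001, -0.001, -1.0]]
ft_force: [1.1, 0.7, 1.4]
grip_width: 0.021
gripper_force: 27.4
```

```bash
python3 look.py w9
```

```text
TCP XYZ -0.046054797396788874 9.660378059306654e-05 0.09770644851923972 F [1.06863818 0.33986644 1.59196541] M [ 0.10827301 -0.24440171  0.0998333 ]
0.01 99 X [-28.5 -27.7  43.6] Y -0.0
0.02 90 X [-28.4 -27.9  44.8] Y 0.1
0.03 91 X [-28.4 -27.9  25.5] Y 0.0
0.04 28 X [-28.2  13.8  19.4] Y -0.1
0.05 14 X [3.2 4.7 7.9] Y 0.1
0.06 4 X [0.6 0.9 1.4] Y -0.7
0.08 1 X [-21.1 -21.1 -21.1] Y -3.9
0.09 184 X [-55.7 -54.1 -24.2] Y -0.1
0.10 649 X [-53.  -47.2 -35.4] Y 0.0
0.11 80 X [-43.6 -41.9 -40.4] Y -0.1
0.15 485 X [-57.9 -57.  -55.9] Y 0.0
```

>>> {"op": "servo_tool", "data": {"steps": [{"tx": 0,"ty": 0,"tz": -0.1,"yaw": 0,"claw": 1.5},{"tx": 0,"ty": 0,"tz": 0,"yaw": 0,"claw": 2.4},{"tx": 0,"ty": 0,"tz": 0,"yaw": 0,"claw": 3.5},{"tx": 0,"ty": 0,"tz": 0,"yaw": 0,"claw": 3.5},{"tx": 0,"ty": 0,"tz": 0,"yaw": 0,"claw": 3.5},{"tx": 0,"ty": 0,"tz": 2,"yaw": 0,"claw": 3.5},{"tx": 0,"ty": 0,"tz": 4,"yaw": 0,"claw": 3.5},{"tx": 0,"ty": 0,"tz": 2,"yaw": 0,"claw": 3.5},{"tx": 0,"ty": 0,"tz": 0,"yaw": 0,"claw": 3.5},{"tx": 0,"ty": 0,"tz": 0,"yaw": 0,"claw": 3.5}]}}

```text
time_s: 15.2
position: [0.6218, 0.0111, 0.1766]
tool_rot: [[-0.875, 0.483, -0.001], [0.483, 0.875, 0.0], [0.0, -0.0, -1.0]]
ft_force: [-0.3, 0.3, 0.6]
grip_width: 0.0346
gripper_force: 0.0
```

```bash
python3 look.py w10; python3 - <<'E'
from h import *
z=load("w10");P=fish_cloud(z).reshape(-1,3);a=np.radians(-28.8);c=np.array([.662,-.011])
d=P[:,:2]-c;X=d@[np.cos(a),np.sin(a)];Y=d@[-np.sin(a),np.cos(a)];Z=P[:,2]
s=(-X+Z-.05)/2**.5;n=(X+Z-.05)/2**.5
for lo in range(-60,90,8):
    m=(s>lo/1e3)&(s<(lo+8)/1e3)&(n>.0045)&(n<.015)&(abs(Y)<.016)
    if m.sum(): print(lo,m.sum(),"n max",(np.percentile(n[m],95)*1e3).round(1),"Y",(np.percentile(Y[m],[1,50,99])*1e3).round(1))
E
```

```text
TCP XYZ -0.04612162785190368 -6.90887195444502e-05 0.1758321529241531 F [0.07701954 0.52762738 0.00234708] M [0.00264442 0.01985099 0.01285504]
0.01 27 X [41.  42.7 44.4] Y -0.3
0.02 49 X [30.4 37.5 46.3] Y -0.2
0.03 25 X [21.2 24.5 29.4] Y -0.2
0.04 41 X [10.5 14.4 20.3] Y -0.1
0.05 44 X [0.7 5.  9.8] Y 0.3
0.06 51 X [-9.5 -5.1 -0.3] Y 0.1
0.07 16 X [-13.2 -11.9 -10.5] Y 0.1
0.08 40 X [-24.6 -21.8 -18.3] Y 0.1
0.09 258 X [-53.7 -47.8 -26.1] Y 0.0
0.10 152 X [-45.1 -41.4 -36. ] Y -0.0
-60 110 n max 11.9 Y [-12.5  -0.2  12.2]
-52 59 n max 11.3 Y [-12.6   0.3  11.5]
-44 23 n max 7.6 Y [-5.  -0.8  5.3]
-36 21 n max 7.5 Y [-5.8  0.3  5.4]
-28 26 n max 8.2 Y [-5.7 -0.7  5.2]
-20 30 n max 8.1 Y [-5.6 -0.3  5.1]
-12 36 n max 8.0 Y [-5.5 -0.3  5.5]
-4 33 n max 7.9 Y [-5.3  0.2  5.7]
4 40 n max 7.7 Y [-5.2  0.1  5.6]
12 39 n max 7.6 Y [-5.1  0.1  5.1]
20 30 n max 7.7 Y [-4.9  0.1  5.2]
36 74 n max 11.5 Y [-9.6 -0.3  9.7]
44 101 n max 11.6 Y [-9.8  0.  10.1]
52 111 n max 11.3 Y [-10.2  -0.7   9.6]
60 261 n max 11.0 Y [-9.3  0.   9.4]
68 21 n max 8.9 Y [-6.9 -2.8  7. ]
```

```bash
python3 - <<'E'
from h import *
z=load("w10");P=fish_cloud(z).reshape(-1,3);a=np.radians(-28.8);c=np.array([.662,-.011])
d=P[:,:2]-c;X=d@[np.cos(a),np.sin(a)];Y=d@[-np.sin(a),np.cos(a)];Z=P[:,2]
s=(-X+Z-.05)/2**.5;n=(X+Z-.05)/2**.5
m=(abs(Y)<.012)&(n>.0095)&(n<.015)&(s>.02);print(np.histogram(s[m]*1e3,np.arange(24,84,2)))
m=(abs(Y)<.007)&(n>-.008)&(n<.008)&(s>.05);print(np.histogram(s[m]*1e3,np.arange(50,84,2)))
m=(abs(Y)<.003)&(n>.004)&(n<.009)&(s<-.02);print(np.histogram(s[m]*1e3,np.arange(-60,-20,2)))
E
```

```text
(array([ 0,  0,  0,  0,  0,  0,  7,  9, 11, 20,  7, 20,  9, 23, 12, 23, 10,
       24, 11, 25, 17, 26,  1,  0,  0,  0,  0,  0,  0]), array([24, 26, 28, 30, 32, 34, 36, 38, 40, 42, 44, 46, 48, 50, 52, 54, 56,
       58, 60, 62, 64, 66, 68, 70, 72, 74, 76, 78, 80, 82]))
(array([  0,   0,   0,   0,   0,   0,   0,   3, 316,  56,   0,   0,   0,
         0,   0,   0]), array([50, 52, 54, 56, 58, 60, 62, 64, 66, 68, 70, 72, 74, 76, 78, 80, 82]))
(array([ 0,  0,  0, 12,  5,  0,  1,  5,  2,  4,  3,  4,  3,  4,  4,  0,  1,
        5,  3]), array([-60, -58, -56, -54, -52, -50, -48, -46, -44, -42, -40, -38, -36,
       -34, -32, -30, -28, -26, -24, -22]))
```

The pin rests in both notches at 45°, centred, and has slid about 7 mm onto the foot plate under its own weight. Now I regrip across the rod between the notches.

>>> {"op": "servo_tool", "data": {"steps": [{"tx": 1.02,"ty": -0.57,"tz": 0,"yaw": 0,"claw": 3.5},{"tx": 1.55,"ty": -0.85,"tz": 0,"yaw": 0,"claw": 3.5},{"tx": 1.55,"ty": -0.85,"tz": 0,"yaw": 0,"claw": 3.5},{"tx": 0,"ty": 0,"tz": -1.5,"yaw": 0,"claw": 3.5},{"tx": 0,"ty": 0,"tz": -3,"yaw": 0,"claw": 3.5},{"tx": 0,"ty": 0,"tz": -3,"yaw": 0,"claw": 3.5},{"tx": 0,"ty": 0,"tz": -2.5,"yaw": 0,"claw": 3.5},{"tx": 0,"ty": 0,"tz": -1.3,"yaw": 0,"claw": 3.5},{"tx": 0,"ty": 0,"tz": -0.5,"yaw": 0,"claw": 3.5},{"tx": 0,"ty": 0,"tz": 0,"yaw": 0,"claw": 3.5},{"tx": 0,"ty": 0,"tz": 0,"yaw": 0,"claw": 0.8},{"tx": 0,"ty": 0,"tz": 0,"yaw": 0,"claw": 0.8},{"tx": 0,"ty": 0,"tz": 0,"yaw": 0,"claw": 0.8},{"tx": 0,"ty": 0,"tz": 0,"yaw": 0,"claw": 0.8},{"tx": 0,"ty": 0,"tz": 0,"yaw": 0,"claw": 0.8}], "newtons": 30}}

```text
time_s: 16.75
position: [0.6642, -0.0115, 0.0602]
tool_rot: [[-0.876, 0.483, 0.003], [0.483, 0.876, -0.0], [-0.003, 0.001, -1.0]]
ft_force: [3.4, 2.7, 4.9]
grip_width: 0.0131
gripper_force: 31.3
```

>>> {"op": "servo_tool", "data": {"steps": [{"tx": 0,"ty": 0,"tz": 0.5,"yaw": 0,"claw": 0.8},{"tx": 0,"ty": 0,"tz": 1,"yaw": 0,"claw": 0.8},{"tx": 0,"ty": 0,"tz": 2,"yaw": 0,"claw": 0.8},{"tx": 0,"ty": 0,"tz": 2,"yaw": 0,"claw": 0.8},{"tx": 0,"ty": 0,"tz": 2.5,"yaw": 0,"claw": 0.8},{"tx": 0,"ty": 0,"tz": 1.5,"yaw": 0,"claw": 0.8},{"tx": 0,"ty": 0,"tz": 0,"yaw": 0,"claw": 0.8},{"tx": 0,"ty": 0,"tz": 0,"yaw": 0,"claw": 0.8}]}}

```text
time_s: 17.55
position: [0.6628, -0.0116, 0.1535]
tool_rot: [[-0.875, 0.483, -0.001], [0.483, 0.875, 0.0], [0.001, -0.001, -1.0]]
ft_force: [0.1, 0.7, -1.7]
grip_width: 0.0129
gripper_force: 30.5
```

```bash
cat > look2.py <<'E'
from h import *; from rig import env; import sys
z=snap("wrist",sys.argv[1]);P=fish_cloud(z).reshape(-1,3);o=env.observe();p=o["position"];R=o["tool_rot"]
print("TCP",p,"F",o["ft_force"],"w",o["grip_width"])
L=(P-p)@R*1e3  # tool frame mm: x towards head side, z down
m=(abs(L[:,1])<4)&(abs(L[:,0])<110)&(L[:,2]<100)&(L[:,2]>-60)
for a in range(-60,100,8):
    k=m&(L[:,0]>=a)&(L[:,0]<a+8)
    if k.sum(): print(a,k.sum(),"ztool min/med/max",np.percentile(L[k,2],[2,50,98]).round(1))
E
python3 look2.py w11
```

```text
TCP [ 0.66262626 -0.01160177  0.15292559] F [ 0.01592967 -0.20846432 -2.01783942] w 0.012965492752170363
-44 1 ztool min/med/max [38.9 38.9 38.9]
-36 48 ztool min/med/max [28.9 33.  37.2]
-28 57 ztool min/med/max [21.7 25.4 29.2]
-20 63 ztool min/med/max [13.2 17.3 21.8]
-12 86 ztool min/med/max [ 5.6  9.3 13.1]
-4 100 ztool min/med/max [-1.9  1.8  6.1]
4 395 ztool min/med/max [-59.9 -56.1  -2.4]
12 49 ztool min/med/max [-23.1 -12.   -9.2]
20 218 ztool min/med/max [-32.  -28.8 -23.9]
28 317 ztool min/med/max [-40.1 -36.7 -32.5]
36 569 ztool min/med/max [-45.3 -43.6 -39.6]
44 940 ztool min/med/max [-43.8 -39.6 -35. ]
52 386 ztool min/med/max [-35.6 -33.2 -30.2]
```

>>> {"op": "servo_tool", "data": {"steps": [{"tx": -1,"ty": 1.1,"tz": 0,"yaw": 1.2,"claw": 0.8},{"tx": -2.2,"ty": 2.3,"tz": 0,"yaw": 2.3,"claw": 0.8},{"tx": -2.2,"ty": 2.3,"tz": 0,"yaw": 2.3,"claw": 0.8},{"tx": -2.2,"ty": 2.3,"tz": 0,"yaw": 2.3,"claw": 0.8},{"tx": -2.2,"ty": 2.3,"tz": 0,"yaw": 2.3,"claw": 0.8},{"tx": -2.2,"ty": 2.3,"tz": 0,"yaw": 2.3,"claw": 0.8},{"tx": -2.2,"ty": 2.3,"tz": 0,"yaw": 2.3,"claw": 0.8},{"tx": -2.2,"ty": 2.5,"tz": 0,"yaw": 2.3,"claw": 0.8},{"tx": -1.8,"ty": 2,"tz": 0,"yaw": 1.4,"claw": 0.8},{"tx": 0,"ty": 0,"tz": 0,"yaw": 0,"claw": 0.8},{"tx": 0,"ty": 0,"tz": 0,"yaw": 0,"claw": 0.8},{"tx": 0,"ty": 0,"tz": 0,"yaw": 0,"claw": 0.8}]}}

```text
time_s: 18.8
position: [0.4818, 0.1818, 0.1536]
tool_rot: [[-0.984, 0.178, -0.001], [0.178, 0.984, -0.0], [0.001, -0.0, -1.0]]
ft_force: [-0.3, 0.2, -1.8]
grip_width: 0.0129
gripper_force: 30.5
```

```bash
python3 look2.py w12; python3 - <<'E'
from h import *; from rig import env
z=load("w12");P=fish_cloud(z).reshape(-1,3);o=env.observe();p=o["position"];a=np.radians(-10.1);c=np.array([.480,.1522])
d=P[:,:2]-c;X=d@[np.cos(a),np.sin(a)]*1e3;Y=d@[-np.sin(a),np.cos(a)]*1e3;Z=P[:,2]*1e3
e=p[:2]-c;print("TCP tray",e@[np.cos(a),np.sin(a)]*1e3,e@[-np.sin(a),np.cos(a)]*1e3,o["tool_rot"][:,1])
for n,x0 in(("near",-25),("far",25)):
    m=(abs(X-x0)<9)&(abs(Y-30)<18)&(Z>22)&(Z<42)
    print(n,m.sum(),np.percentile(X[m],[2,50,98]).round(1),np.percentile(Y[m],[1,50,99]).round(1),Z[m].max())
m=(abs(X)<85)&(abs(Y)<75)&(Z>12)&(Z<20);print("rim",[np.percentile(v[m],[1,99]).round(1) for v in (X,Y)])
for x0 in(-75,75):
    k=m&(abs(X-x0)<8);print("x wall",x0,k.sum(),X[k].mean(), np.polyfit(Y[k],X[k],1) if k.sum()>5 else '')
for y0 in(-65,65):
    k=m&(abs(Y-y0)<8);print("y wall",y0,k.sum(),Y[k].mean(), np.polyfit(X[k],Y[k],1) if k.sum()>5 else '')
t=load("top");P=cloud(t).reshape(-1,3);d=P[:,:2]-c;X=d@[np.cos(a),np.sin(a)]*1e3;Y=d@[-np.sin(a),np.cos(a)]*1e3;Z=P[:,2]*1e3
for n,x0 in(("top near",-25),("far",25)):
    m=(abs(X-x0)<9)&(abs(Y-30)<18)&(Z>27)&(Z<42)
    print(n,m.sum(),np.percentile(X[m],[2,50,98]).round(1),np.percentile(Y[m],[1,50,99]).round(1))
E
```

```text
TCP [0.48184243 0.18171074 0.15362218] F [ 1.13969732  0.43301777 -1.86330603] w 0.012756682607343878
-36 45 ztool min/med/max [30.1 34.  38. ]
-28 57 ztool min/med/max [22.9 26.2 30.6]
-20 62 ztool min/med/max [14.5 19.1 23.9]
-12 82 ztool min/med/max [ 6.5 10.6 14.3]
-4 103 ztool min/med/max [-1.2  2.8  7.2]
4 432 ztool min/med/max [-59.8 -55.7  -1.2]
12 64 ztool min/med/max [-59.8 -11.1  -8.6]
20 202 ztool min/med/max [-31.2 -27.7 -23.1]
28 297 ztool min/med/max [-39.1 -35.5 -30.6]
36 550 ztool min/med/max [-44.9 -42.8 -38.5]
44 940 ztool min/med/max [-43.7 -39.4 -35. ]
52 437 ztool min/med/max [-35.8 -32.9 -29.8]
TCP tray -3.361320448038114 29.376520244491562 [ 1.78229948e-01  9.83988815e-01 -3.11431356e-04]Traceback (most recent call last):
  File "<stdin>", line 7, in <module>
    return _quantile_unchecked(
        a, q, axis, out, overwrite_input, method, keepdims, weights)
    return _ureduce(a,
                    func=_quantile_ureduce_func,
    ...<5 lines>...
                    overwrite_input=overwrite_input,
                    method=method)
    r = func(a, **kwargs)
    result = _quantile(arr,
                       quantiles=q,
    ...<2 lines>...
                       out=out,
                       weights=wgt)
    slices_having_nans = np.isnan(arr[-1, ...])
                                  ~~~^^^^^^^^^
IndexError: index -1 is out of bounds for axis 0 with size 0
```

```bash
python3 - <<'E'
from h import *
a=np.radians(-10.1);c=np.array([.480,.1522])
for nm,P in (("w12",fish_cloud(load("w12"))),("w2",fish_cloud(load("w2"))),("w4",fish_cloud(load("w4"))),("w10",fish_cloud(load("w10"))),("top",cloud(load("top")))):
    P=P.reshape(-1,3);d=P[:,:2]-c;X=d@[np.cos(a),np.sin(a)]*1e3;Y=d@[-np.sin(a),np.cos(a)]*1e3;Z=P[:,2]*1e3
    print(nm)
    for x0 in(-25,25):
        m=(abs(X-x0)<9)&(abs(Y-30)<20)&(Z>26)&(Z<42)
        if m.sum()>4: print(" saddle",x0,m.sum(),np.percentile(X[m],[2,50,98]).round(1),np.percentile(Y[m],[1,50,99]).round(1),Z[m].max())
    m=(abs(X)<85)&(abs(Y)<75)&(Z>11)&(Z<20)
    for x0 in(-75,75):
        k=m&(abs(X-x0)<7)
        if k.sum()>5: print(" xwall",x0,k.sum(),np.polyfit(Y[k],X[k],1).round(4))
    for y0 in(-65,65):
        k=m&(abs(Y-y0)<7)
        if k.sum()>5: print(" ywall",y0,k.sum(),np.polyfit(X[k],Y[k],1).round(4))
E
```

```text
w12
 xwall -75 628 [ 9.40000e-03 -7.15924e+01]
 xwall 75 204 [2.14000e-02 7.37124e+01]
 ywall -65 720 [-2.70000e-03 -6.12757e+01]
 ywall 65 625 [3.20000e-03 6.38217e+01]
w2
 xwall -75 127 [-4.90000e-03 -7.14536e+01]
 xwall 75 148 [4.17000e-02 7.54272e+01]
 ywall -65 597 [-4.70000e-03 -6.25184e+01]
w4
 saddle -25 80 [-26.6 -23.7 -20.8] [14.9 36.3 43.8] 37.196936617768074
 saddle 25 84 [23.1 25.9 28.8] [15.3 35.9 44.5] 38.02283080325319
 xwall -75 307 [ 3.70000e-03 -7.14483e+01]
 xwall 75 308 [2.50000e-03 7.33412e+01]
 ywall -65 542 [-7.0000e-03 -6.2832e+01]
 ywall 65 354 [-4.40000e-03  6.27321e+01]
w10
 saddle 25 140 [24.1 27.8 29.8] [14.8 28.2 45.3] 37.681914817651815
 xwall 75 554 [4.00000e-03 7.41135e+01]
 ywall -65 383 [ 4.00000e-04 -6.23938e+01]
 ywall 65 230 [-1.39000e-02  6.34916e+01]
top
 saddle -25 45 [-27.8 -25.2 -22.3] [17.1 33.2 47. ] 40.393738993230286
 saddle 25 40 [21.9 24.6 27.3] [16.6 34.2 46. ] 39.4832450765642
 xwall -75 123 [ 4.10000e-03 -7.28957e+01]
 xwall 75 127 [6.20000e-03 7.23117e+01]
 ywall -65 140 [-4.00000e-03 -6.09539e+01]
 ywall 65 158 [-5.20000e-03  6.44249e+01]
```

>>> {"op": "servo_tool", "data": {"steps": [{"tx": 0.42,"ty": 0.08,"tz": -1.5,"yaw": 0,"claw": 0.8},{"tx": 0,"ty": 0,"tz": -2.5,"yaw": 0,"claw": 0.8},{"tx": 0,"ty": 0,"tz": -2,"yaw": 0,"claw": 0.8},{"tx": 0,"ty": 0,"tz": -1.2,"yaw": 0,"claw": 0.8},{"tx": 0,"ty": 0,"tz": -0.3,"yaw": 0,"claw": 0.8},{"tx": 0,"ty": 0,"tz": -0.3,"yaw": 0,"claw": 0.8},{"tx": 0,"ty": 0,"tz": -0.3,"yaw": 0,"claw": 0.8},{"tx": 0,"ty": 0,"tz": -0.3,"yaw": 0,"claw": 0.8},{"tx": 0,"ty": 0,"tz": -0.3,"yaw": 0,"claw": 0.8},{"tx": 0,"ty": 0,"tz": 0,"yaw": 0,"claw": 0.8}], "newtons": 20}}

```text
time_s: 19.85
position: [0.4876, 0.1831, 0.0682]
tool_rot: [[-0.984, 0.177, 0.006], [0.177, 0.984, 0.0], [-0.006, 0.001, -1.0]]
ft_force: [6.0, -0.6, 1.4]
grip_width: 0.013
gripper_force: 30.5
```

```bash
python3 look2.py w13
```

```text
TCP [0.48752233 0.18313831 0.06821438] F [6.33960966 0.19501102 1.85607095] w 0.012978092784300439
-60 1 ztool min/med/max [65. 65. 65.]
-44 22 ztool min/med/max [31.8 33.4 35.4]
-36 61 ztool min/med/max [25.4 29.  32. ]
-28 71 ztool min/med/max [19.2 22.1 25.6]
-20 86 ztool min/med/max [12.8 15.7 19.2]
-12 103 ztool min/med/max [ 5.8  8.7 12.7]
-4 121 ztool min/med/max [-0.8  2.5  5.8]
4 466 ztool min/med/max [-59.9 -55.3  -0.9]
12 162 ztool min/med/max [-59.1 -10.9  -7.6]
20 150 ztool min/med/max [-26.9 -24.1 -21. ]
28 323 ztool min/med/max [-32.6 -29.1 -25.3]
36 455 ztool min/med/max [-39.1 -35.8 -32.3]
44 876 ztool min/med/max [-41.  -38.3  65.6]
52 870 ztool min/med/max [-34.9 -29.3  66.1]
60 167 ztool min/med/max [63.8 65.  66.3]
68 163 ztool min/med/max [52.  54.  66.1]
76 167 ztool min/med/max [67.5 68.9 70.3]
84 155 ztool min/med/max [67.6 69.  70.5]
92 159 ztool min/med/max [67.4 68.9 70.4]
```

>>> {"op": "servo_tool", "data": {"steps": [{"tx": 0,"ty": 0,"tz": -0.3,"yaw": 0,"claw": 0.8},{"tx": 0,"ty": 0,"tz": -0.3,"yaw": 0,"claw": 0.8},{"tx": -0.1,"ty": 0.02,"tz": -0.3,"yaw": 0,"claw": 0.8},{"tx": -0.1,"ty": 0.02,"tz": -0.3,"yaw": 0,"claw": 0.8},{"tx": -0.1,"ty": 0.02,"tz": -0.2,"yaw": 0,"claw": 0.8},{"tx": 0,"ty": 0,"tz": 0,"yaw": 0,"claw": 0.8}]}}

```text
time_s: 20.5
position: [0.4827, 0.184, 0.0537]
tool_rot: [[-0.984, 0.177, 0.001], [0.177, 0.984, 0.0], [-0.001, 0.001, -1.0]]
ft_force: [-0.7, 0.3, 5.8]
grip_width: 0.013
gripper_force: 29.8
```

```bash
python3 look2.py w14|head -16
```

```text
TCP [0.48270179 0.18398601 0.05377324] F [-0.64601794  0.71777677  5.74501502] w 0.01293254624242919
-52 26 ztool min/med/max [16.5 17.3 18.2]
-44 96 ztool min/med/max [13.7 15.6 17.5]
-36 115 ztool min/med/max [10.8 12.8 14.8]
-28 134 ztool min/med/max [ 7.9 10.2 12.1]
-20 150 ztool min/med/max [5.2 7.4 9.1]
-12 167 ztool min/med/max [2.6 4.7 7. ]
-4 187 ztool min/med/max [0.1 1.8 3.8]
4 527 ztool min/med/max [-59.8 -54.5   0.9]
12 248 ztool min/med/max [-5.9 -3.2  1.7]
20 283 ztool min/med/max [-8.4 -6.4 -4.1]
28 257 ztool min/med/max [-15.2 -13.5  -6.7]
36 390 ztool min/med/max [-18.1 -16.1 -14.1]
44 455 ztool min/med/max [-21.3 -19.  -17. ]
52 511 ztool min/med/max [-23.3 -21.7 -19.7]
60 563 ztool min/med/max [-22.8 -14.6  51.2]
```

>>> {"op": "servo_tool", "data": {"steps": [{"tx": -0.07,"ty": 0.01,"tz": -0.25,"yaw": 0,"claw": 0.8},{"tx": -0.06,"ty": 0,"tz": -0.25,"yaw": 0,"claw": 0.8},{"tx": 0,"ty": 0,"tz": -0.25,"yaw": 0,"claw": 0.8},{"tx": 0,"ty": 0,"tz": -0.15,"yaw": 0,"claw": 0.8},{"tx": 0,"ty": 0,"tz": 0,"yaw": 0,"claw": 0.8}]}}

```text
time_s: 21.05
position: [0.4805, 0.1843, 0.0445]
tool_rot: [[-0.984, 0.177, -0.001], [0.177, 0.984, 0.001], [0.001, 0.0, -1.0]]
ft_force: [-2.7, 2.3, 5.8]
grip_width: 0.0128
gripper_force: 29.5
```

```bash
python3 look2.py w15|head -16
```

```text
TCP [0.48056304 0.18425939 0.04451224] F [-2.28523212  2.52613203  5.37337803] w 0.01277638210513527
-44 113 ztool min/med/max [3.  4.1 5.4]
-36 163 ztool min/med/max [2.3 3.6 5.4]
-28 169 ztool min/med/max [1.7 3.  4.5]
-20 196 ztool min/med/max [1.1 2.3 4. ]
-12 205 ztool min/med/max [0.6 1.8 3.3]
-4 225 ztool min/med/max [-0.1  1.2  3. ]
4 576 ztool min/med/max [-59.9 -54.4   2.2]
12 280 ztool min/med/max [-1.3  0.6  6.4]
20 288 ztool min/med/max [-1.8 -0.5  1.2]
28 275 ztool min/med/max [-5.  -1.2  0.8]
36 348 ztool min/med/max [-7.1 -5.7 -4.1]
44 389 ztool min/med/max [-7.9 -6.4 -4.8]
52 416 ztool min/med/max [-8.4 -7.  -5.4]
60 467 ztool min/med/max [-8.6 -6.8 29.9]
68 198 ztool min/med/max [30.2 45.6 47.1]
```

>>> {"op": "servo_tool", "data": {"steps": [{"tx": 0,"ty": 0,"tz": -0.15,"yaw": 0,"claw": 0.8},{"tx": 0,"ty": 0,"tz": 0,"yaw": 0,"claw": 0.8},{"tx": 0,"ty": 0,"tz": 0,"yaw": 0,"claw": 1.8},{"tx": 0,"ty": 0,"tz": 0,"yaw": 0,"claw": 2.8},{"tx": 0,"ty": 0,"tz": 0,"yaw": 0,"claw": 2.8},{"tx": 0,"ty": 0,"tz": 0,"yaw": 0,"claw": 2.8},{"tx": 0,"ty": 0,"tz": 2,"yaw": 0,"claw": 2.8},{"tx": 0,"ty": 0,"tz": 4,"yaw": 0,"claw": 2.8},{"tx": 0,"ty": 0,"tz": 4,"yaw": 0,"claw": 2.8},{"tx": -1.5,"ty": 0,"tz": 4,"yaw": 0,"claw": 2.8},{"tx": -3,"ty": 0,"tz": 2,"yaw": 0,"claw": 2.8},{"tx": -1.5,"ty": 0,"tz": 0,"yaw": 0,"claw": 2.8},{"tx": 0,"ty": 0,"tz": 0,"yaw": 0,"claw": 2.8},{"tx": 0,"ty": 0,"tz": 0,"yaw": 0,"claw": 2.8}]}}

```text
time_s: 22.5
position: [0.4215, 0.1839, 0.2024]
tool_rot: [[-0.984, 0.177, 0.0], [0.177, 0.984, -0.0], [-0.0, -0.0, -1.0]]
ft_force: [-0.1, -0.2, 0.1]
grip_width: 0.0278
gripper_force: 0.0
```

```bash
python3 - <<'E'
from h import *; from rig import env; import cv2
z=snap("wrist","w16");P=fish_cloud(z).reshape(-1,3);a=np.radians(-10.1);c=np.array([.480,.1522])
print(env.observe()["position"])
d=P[:,:2]-c;X=d@[np.cos(a),np.sin(a)]*1e3;Y=d@[-np.sin(a),np.cos(a)]*1e3;Z=P[:,2]*1e3
for x0 in range(-90,60,6):
    m=(X>=x0)&(X<x0+6)&(abs(Y-31)<13)&(Z>38)&(Z<60)
    if m.sum(): print(x0,m.sum(),"Zmax",np.percentile(Z[m],97).round(1),"Y",np.percentile(Y[m],[2,50,98]).round(1))
m=(abs(Y-31)<3)&(Z>38)&(Z<60);print("ends",X[m].min(),X[m].max())
m=(abs(Y-31)<3)&(Z>44);print("head X",X[m&(Z<60)].min(),X[m&(Z<60)].max())
cv2.imwrite("pics/w16.png",cv2.resize(z["im"][:,:,::-1],(800,600)))
E
```

```text
[0.42179168 0.18383038 0.20220253]
-78 31 Zmax 44.6 Y [21.7 28.9 38.3]
-72 126 Zmax 46.3 Y [21.2 30.8 40.8]
-66 124 Zmax 46.0 Y [21.2 30.8 41. ]
-60 123 Zmax 46.3 Y [21.2 30.9 41.1]
-54 121 Zmax 45.9 Y [21.2 31.  40.2]
-48 108 Zmax 45.8 Y [21.2 31.  40.4]
-42 53 Zmax 44.0 Y [25.2 31.2 36.4]
-36 66 Zmax 42.4 Y [25.2 31.2 36.5]
-30 55 Zmax 42.2 Y [25.3 31.3 36.6]
-24 51 Zmax 42.1 Y [25.3 31.4 36.7]
-18 62 Zmax 42.6 Y [25.3 30.5 36.8]
-12 61 Zmax 41.9 Y [25.3 30.6 36.7]
-6 58 Zmax 42.5 Y [24.5 30.1 36.9]
0 58 Zmax 42.4 Y [24.5 30.7 37. ]
6 57 Zmax 42.2 Y [24.5 30.8 36.2]
12 60 Zmax 42.7 Y [24.4 29.8 36.3]
18 52 Zmax 42.7 Y [25.5 30.9 36.4]
24 56 Zmax 42.4 Y [24.5 31.  36.6]
30 53 Zmax 42.4 Y [25.6 31.  36.7]
36 44 Zmax 42.4 Y [24.5 30.6 36.8]
ends -73.12922297429391 41.38191816613943
head X -72.53137942576721 -42.014232941863135
```

View pics/w16.png

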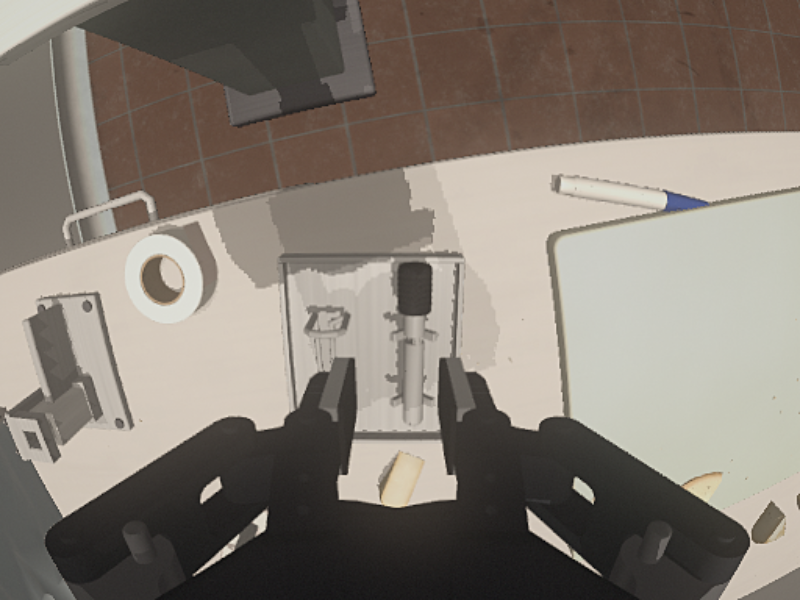

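The pin lies level in both saddles, with its rod from about (413,320) to (413,420) and mid within about 1 mm. The clip is in the free half at about (325,330), and the gripper is clear. I'm handing in.

```bash
python3 -c "
from rig import env
print(env.close_job())"
```

```text
the job is handed in; nothing more can be done
None
```

I handed the job in at about 22.5 s: the clip is in the tray's free half, and the pin went via the V-rest (where it slid about 7 mm down to the foot plate) and now lies level in both saddles; the jar was not touched.

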